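# Net weight of the curing soap

### The job

The soap bars curing on this wardrobe shelf are due for weighing, tray not included. First free the kitchen scale by sliding its transport lock all the way out to the front stop, then stand the empty carrying tray upright in the middle of the scale's platform, its long side along the platform's long side, and turn the knob on the dial until the zero mark sits right at the tip of the pointer. After that put every soap bar in the tray and leave it all standing there, so that the dial shows the weight of the soap alone; do not knock over or shift the other things on the shelf.

Things in the scene. Friction and masses are not known exactly. Their poses are not given: they have to be found in the camera images.
- lock (a joint): the transport lock: a black grip in a slot at the right-hand side (seen from the robot) of the front deck of the white scale. Metres: 0 to 0.008 at the start = locked (a steel tongue lies under the platform, which then cannot sink), 0.045 = front end stop, platform free. It slides about 2 N stiff towards the robot, along the scale's own -x, and stays where it is left
- lock_grip (a point): centre of the lock's grip, an upright block 14 mm along the slide by 26 mm across and 24 mm tall, whose top is 12 mm above this point and whose foot plate is 12 mm below; axes are those of the scale (x from the dial towards the platform, y to the left, z up); the slide moves it along -x. 25 mm or more of free deck lies before and behind the grip
- platform_top (a point): centre of the top face of the scale's steel and rubber platform, 150 mm along x by 170 mm along y, about 80 mm above the shelf; axes are those of the scale. The scale is fixed to the shelf, its dial deck (56 mm high) lies in front of the platform, on the robot's side; place and yaw change from start to start
- platform (a joint): how far the platform has sunk (m), 15 mm per kg, sprung and damped; about 0 when empty
- pointer (a joint): angle of the pointer (rad), growing clockwise seen from above, 4.0 rad per kg on the platform; about 0 (pointing to the scale's -x, its front) when empty. The pointer is driven by the platform alone and lies flat over the dial plate
- dial (a joint): angle of the round dial plate with its knob (rad), growing clockwise seen from above; it is at a chance angle of -0.6 to -0.15 at the start. The zero mark stands under the pointer when this equals joint pointer. It turns stiffly (0.06 N m) and stays where it is left; stops at -2.8 and 2.8
- knob_grip (a point): centre of the bar grip of the black knob in the middle of the dial plate: the bar is 46 mm long, 12 mm wide and 26 mm tall (13 mm up and 15 mm down to the knob's round skirt from this point; skirt 48 mm across). Its x axis runs along the bar, z up; knob and dial plate turn together about z, the zero mark lies on the -x side of the bar
- dial_zero (a point): the zero mark, a bold bar with a dot on the white dial plate (138 mm across), 58 mm from the dial's centre; fine marks follow clockwise every 50 g (0.2 rad)
- pointer_tip (a point): the tip of the slim red pointer, 58 mm from the dial's centre, just above the dial plate
- tray_grip (a point): centre of the bridge handle of the grey plastic carrying tray: a level bar 12 mm wide (along the tray's x), 106 mm long (along its y) and 14 mm tall, 55 mm above the tray's underside, carried by posts 10 mm thick at 46 mm either side of the middle. Tray mass 0.18 to 0.27 kg, centred under the handle; axes x, y those of the tray, z up
- tray_floor (a point): middle of the inner floor of the same tray, 4 mm above its underside; the tray measures 190 mm (x) by 240 mm (y) outside, walls 4 mm thick and 14 mm high from the underside; the handle bar runs along y above the middle, its underside 44 mm over the floor. Three bars fit on each side of the handle, lying across it
- soap0_mid (a point): cream-brown soap bar, a rounded block 72 x 46 x 30 mm, 100 g; its centre. Axes: x along the 72 mm length, y along the 46 mm width, z up through the 30 mm thickness (starts lying flat on the shelf, any yaw). 3 to 5 of the five are present
- soap1_mid (a point): cream-brown soap bar, a rounded block 72 x 46 x 30 mm, 100 g; its centre. Axes: x along the 72 mm length, y along the 46 mm width, z up through the 30 mm thickness (starts lying flat on the shelf, any yaw). 3 to 5 of the five are present
- soap2_mid (a point): cream-brown soap bar, a rounded block 72 x 46 x 30 mm, 100 g; its centre. Axes: x along the 72 mm length, y along the 46 mm width, z up through the 30 mm thickness (starts lying flat on the shelf, any yaw). 3 to 5 of the five are present
- soap3_mid (a point): cream-brown soap bar, a rounded block 72 x 46 x 30 mm, 100 g; its centre. Axes: x along the 72 mm length, y along the 46 mm width, z up through the 30 mm thickness (starts lying flat on the shelf, any yaw). 3 to 5 of the five are present
- soap4_mid (a point): cream-brown soap bar, a rounded block 72 x 46 x 30 mm, 100 g; its centre. Axes: x along the 72 mm length, y along the 46 mm width, z up through the 30 mm thickness (starts lying flat on the shelf, any yaw). 3 to 5 of the five are present
- padlock: bystander: steel padlock lying flat, 73 x 52 x 24 mm, among the soap bars; origin under its middle
- brush: bystander: wooden hair brush, 217 mm long, on its back; origin under it near the middle
- cup: bystander: teal ceramic cup, 76 mm across and 90 mm tall; origin under its middle
- comb: bystander: black comb 170 x 32 x 6 mm lying flat; origin under its middle
- deodorant: bystander: white bottle 50 mm across and 120 mm tall; origin under its middle
- tin: bystander: round flat shoe-polish tin, 83 mm across and 23 mm tall; origin under its middle
- jar: bystander: amber glass jar, 64 mm across and 65 mm tall; origin under its middle
Mind the look-alikes: they are no part of the job. What is shaped like the part that bears soap4_mid but pink or turquoise is not meant.

How it is judged:
By the outcome, as a careful person would: the job done as asked, in the order asked, and still so for the second after the job is handed in, with the robot touching nothing.
Of soap0, soap1, soap2, soap3, soap4 only 3 to 5 are there at a start; the rules pass over those that are not, and their reading is None.
At some moment in a run one of soap0, soap1, soap2, soap3, soap4 may be knocked a few centimetres aside while the robot is not near it.
Once in a run the grip may slacken for a moment while it holds something.
It also fails if it takes over 210 s, if anything falls off the work surface, if the arm or the gripper's body presses on something with over 40 N, if the wrist force passes 120 N, or if a joint passes its speed limit or range.

### The arm

A 6-joint arm with a two-finger parallel gripper is mounted at the origin on the work surface. World frame = base frame: x ahead of the robot, y to its left, z up, the work surface at z = 0. Lengths are in m, angles in degrees, forces in N, time in s.
With the tool pointing down it reaches from about 0.4 to 0.825 m from the base axis. Payload 7 kg.
Tool frame: the origin (TCP) lies between the finger pads; the fingertips stand 25 mm ahead of it and the grasp point (between the pads) lies 6 mm ahead of it; z points along the fingers, y is the direction in which the jaws open and shut (so a half turn about z gives the same grasp; the last joint's range is limited). The gripper opens to 85 mm and grips with 20 to 120 N. Pads are 22 mm wide; open, the fingers measure 114 mm over their backs; the gripper's body (76 mm by 85 mm) begins 54 mm behind the grasp point. The pads swing forward as they close: fully open they stand 13 mm farther back than shut.
Start: joints at [90.476, 20.546, 0.682, 0, -70.136, -16.507], TCP at [0.186, 0.649, 0.256] pointing down, gripper open.
Joint ranges: [-176.03, 176.03], [-82.01, 121.73], [-58.28, 71.71], [-173.87, 95.51], [-174.79, -0.11], [-173.66, 173.66]. Speed limits (degrees/s): [136.94, 136.94, 172.46, 180, 180, 180].

### API

Orientations are given as [roll, pitch, yaw] about the fixed x, y, z axes, in that order (R = Rz(yaw) Ry(pitch) Rx(roll)).
In Python, from workcell import ctrl gives the robot as it stands. Calls block until the motion is done:
- ctrl.goto(position, orientation): joint-space move of the TCP to a pose.
- ctrl.line_to(position, v=0.15, attitude=None, max_force=None): straight line of the TCP; attitude=None keeps the orientation; v is the mean speed in m/s. With max_force (N) it stops when the force on the tool has changed by that much, and returns True; else False.
- ctrl.goto_joints(angles): joint-space move.
- ctrl.open_gripper() and ctrl.clamp(force=None): open the fingers fully, or close them until they stop; force is the grip in N (None keeps the last).
- ctrl.sleep(seconds).
- ctrl.solve_ik(position, orientation): joint angles nearest the present ones, or None.
- ctrl.get_obs(): the state.
- ctrl.camera(name): name is "scene" or "top"; returns a dict with "image" (480x640x3 uint8, red, green, blue), "range_z" (480x640 float32, m along the optical axis (not along the pixel's ray), 0 where there is no reading), "fx", "fy", "cx", "cy" (pixels), "extrinsics" (4x4, takes a point from world to camera coordinates). Camera axes: x right, y up, looking along -z (the intrinsics and any distortion apply to the point x, -y, -z); pixel columns grow to the right and rows downward; lengths in m; the calibration is good to about 2 mm. A picture is of the moment at which its call begins.
A pose or a line that the arm cannot do raises ctrl.PlanningError and nothing moves.
- ctrl.sign_off(): hands the job in, once; it reports no verdict.
The state is a dict: "t": time; "joints": joint angles; "qvel": joint speeds; "tau": joint torques, N m; "position": TCP position; "eef_rot": TCP orientation; "contact_force": force on the tool from outside, world axes, zero at the start; "torque": the same for the moment, N m; "gripper_width": opening from 0.0 (shut) to 1.0 (fully open).
Only numpy, scipy, OpenCV 4.12 (cv2) and the standard library are available. Lean on these libraries where they do the work, as an engineer would, in place of code of your own. Each camera call takes 0.05 s, during which the arm holds its last target.

## Working session

There is one attempt and no reset: what is moved stays moved. The work goes in short steps, each a Python script; the robot and the scene stay as the last script left them, time stands still between calls to the robot, and variables do not carry over. Pictures are saved under pics/ and viewed, and the job is handed in when it is done.

```bash
ls; mkdir -p pics
python3 - <<'E'
from workcell import ctrl
import cv2,numpy as np
for n in("scene","top"):
    c=ctrl.camera(n)
    cv2.imwrite(f"pics/{n}0.png",c["image"][:,:,::-1])
    np.savez(f"/tmp/{n}0.npz",**{k:v for k,v in c.items()})
    print(n,c["fx"],c["fy"],c["cx"],c["cy"],c["extrinsics"].round(4).tolist(),[k for k in c])
print(ctrl.get_obs())
E
```

```text
pics
scene 521.9905539097765 521.9905539097765 313.8274950419577 229.7267654483354 [[0.8178, 0.5751, -0.0233, -0.5075], [-0.3039, 0.4658, 0.831, 0.0413], [0.4888, -0.6725, 0.5557, -1.5061], [0.0, 0.0, 0.0, 1.0]] ['image', 'range_z', 'fx', 'fy', 'cx', 'cy', 'extrinsics']
top 522.1583950814183 522.1583950814183 315.81735758323646 232.1116450888065 [[0.0021, -0.9999, 0.0137, 0.0944], [0.9815, 0.0046, 0.1913, -0.5882], [-0.1913, 0.0131, 0.9814, -1.3582], [0.0, 0.0, 0.0, 1.0]] ['image', 'range_z', 'fx', 'fy', 'cx', 'cy', 'extrinsics']
{'t': 0.1, 'joints': array([ 9.04760494e+01,  2.05879840e+01,  6.37946408e-01, -1.77778299e-02,
       -7.01359675e+01, -1.65062180e+01]), 'qvel': array([-0.01749853, -0.12436818,  0.18122921,  0.058042  , -0.03518618,
        0.0894186 ]), 'tau': array([-1.10673351e-03, -5.84762156e+01,  2.94109154e+01,  6.95455670e+00,
       -3.18883744e-03,  1.69294935e-05]), 'position': array([0.18631789, 0.64835672, 0.25544167]), 'eef_rot': array([ 1.79912790e+02, -8.41364891e-03, -1.60362154e+01]), 'contact_force': array([ 0.043961  , -0.31663094, -1.03982932]), 'torque': array([ 0.0530241 , -0.02055711,  0.04416779]), 'gripper_width': 1.0016433539273506}
```

View pics/scene0.png

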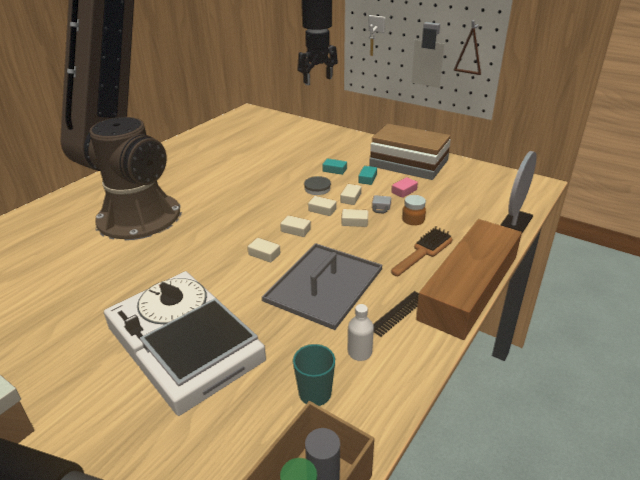

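View pics/top0.png

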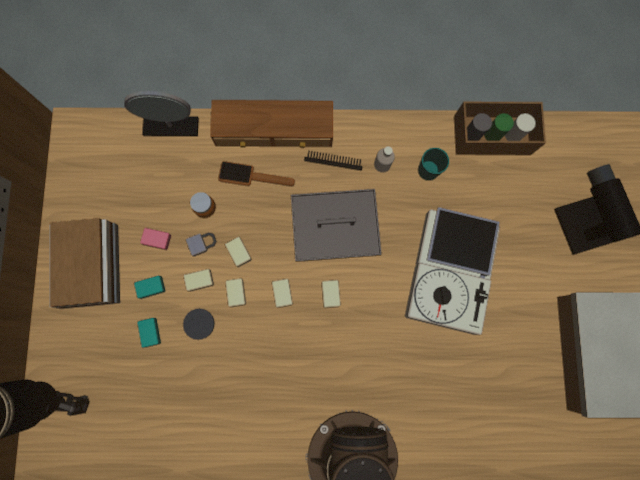

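The pictures show five cream bars: top px (331,293), (282,292), (235,292), (198,280), (237,251). The pink (155,238) and turquoise (149,287), (149,332) ones are look-alikes. The scale is at top (455,265) and the tray at (336,225). I'll measure next and check with enlarged crops.

```bash
cat > h.py <<'E'
import numpy as np,cv2
from workcell import ctrl
def load(n): 
    d=np.load(n); return {k:d[k] for k in d}
def cloud(c,dv=None):
    H,W=c["range_z"].shape; u,v=np.meshgrid(np.arange(W),np.arange(H)); z=c["range_z"].astype(float)
    P=np.stack([(u-c["cx"])/c["fx"]*z,-(v-c["cy"])/c["fy"]*z,-z],-1)
    E=c["extrinsics"]; return (P-E[:3,3])@E[:3,:3]
def proj(c,p):
    E=c["extrinsics"]; q=np.atleast_2d(p)@E[:3,:3].T+E[:3,3]
    return np.stack([c["cx"]+c["fx"]*q[:,0]/-q[:,2],c["cy"]-c["fy"]*q[:,1]/-q[:,2]],-1)
def ray(c,uv):
    E=c["extrinsics"]; uv=np.atleast_2d(uv).astype(float)
    d=np.stack([(uv[:,0]-c["cx"])/c["fx"],-(uv[:,1]-c["cy"])/c["fy"],-np.ones(len(uv))],-1)@E[:3,:3]
    return -E[:3,:3].T@E[:3,3],d
def atz(c,uv,z):
    o,d=ray(c,uv); return o+d*((z-o[2])/d[:,2])[:,None]
def tri(cs,uvs):
    A=np.zeros((3,3));b=np.zeros(3);L=[]
    for c,uv in zip(cs,uvs):
        o,d=ray(c,uv); d=d[0]/np.linalg.norm(d[0]); M=np.eye(3)-np.outer(d,d); A+=M;b+=M@o;L.append((o,M))
    x=np.linalg.solve(A,b); return x,[np.linalg.norm(M@(x-o)) for o,M in L]
def soapmask(c):
    h=cv2.cvtColor(c["image"],cv2.COLOR_RGB2HSV).astype(int); return h
def crop(c,u0,v0,u1,v1,k,name):
    im=cv2.resize(c["image"][v0:v1,u0:u1],None,fx=k,fy=k,interpolation=cv2.INTER_CUBIC); cv2.imwrite("pics/"+name,im[:,:,::-1])
E
python3 - <<'E'
from h import *
T=load("/tmp/top0.npz");S=load("/tmp/scene0.npz")
for n,c in(("top",T),("scene",S)):
    P=cloud(c)
    print(n,"zero frac",(c["range_z"]==0).mean())
for uv in [(400,400),(300,350),(100,380),(331,293),(282,292),(235,292),(198,280),(237,251),(465,240),(320,250),(336,222)]:
    print("top",uv,cloud(T)[uv[1],uv[0]].round(4),T["image"][uv[1],uv[0]])
for uv in [(60,240),(250,330),(264,247),(295,223),(322,204),(350,192),(354,216),(200,340)]:
    print("sc",uv,cloud(S)[uv[1],uv[0]].round(4),S["image"][uv[1],uv[0]])
crop(T,400,200,510,340,4,"t_scale.png");crop(S,100,260,270,410,4,"s_scale.png")
crop(T,130,220,350,350,3,"t_soap.png");crop(S,230,140,450,270,3,"s_soap.png")
E
```

```text
top zero frac 0.0040885416666666665
scene zero frac 0.004143880208333333
top (400, 400) [ 0.1448 -0.1297 -0.004 ] [149 120  81]
top (300, 350) [0.2748 0.1375 0.0087] [146 116  76]
top (100, 380) [ 0.1957  0.6689 -0.0021] [138 112  74]
top (331, 293) [0.4255 0.0548 0.0334] [177 178 149]
top (282, 292) [0.4281 0.1869 0.029 ] [174 178 148]
top (235, 292) [0.4276 0.3134 0.0296] [177 179 150]
top (198, 280) [0.4595 0.4141 0.0306] [174 178 145]
top (237, 251) [0.539  0.3111 0.0323] [176 180 145]
top (465, 240) [ 0.5632 -0.3001  0.0829] [36 31 30]
top (320, 250) [0.5473 0.0839 0.0031] [101  94  91]
top (336, 222) [0.6149 0.0418 0.0622] [70 66 64]
sc (60, 240) [-0.0819 -0.1974 -0.0024] [212 173 115]
sc (250, 330) [ 0.6348 -0.229   0.0804] [160 163 155]
sc (264, 247) [0.4309 0.0523 0.0262] [227 217 180]
sc (295, 223) [0.4345 0.1783 0.031 ] [227 218 179]
sc (322, 204) [0.4392 0.2994 0.0307] [229 220 183]
sc (350, 192) [0.4695 0.4003 0.0307] [229 218 183]
sc (354, 216) [0.5457 0.2982 0.0279] [227 218 181]
sc (200, 340) [ 0.5727 -0.3004  0.079 ] [55 54 47]
```

View pics/t_scale.png

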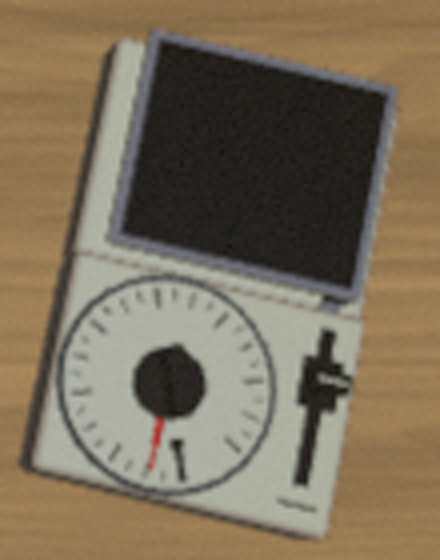

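View pics/s_scale.png

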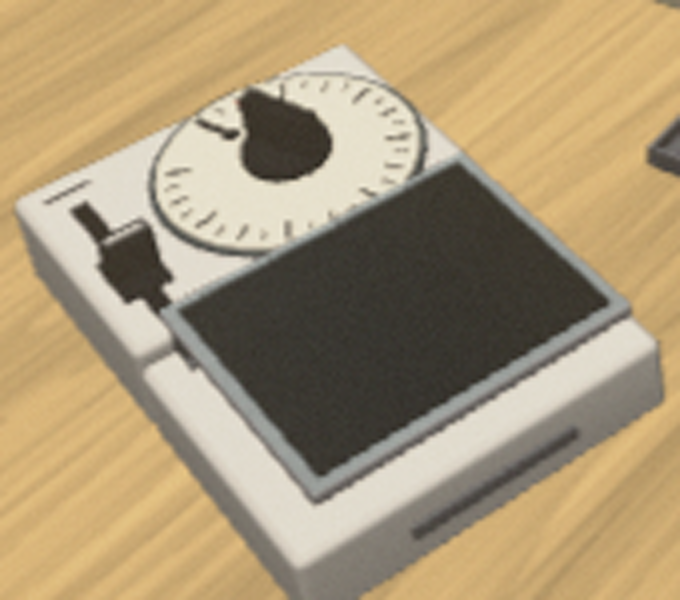

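View pics/t_soap.png

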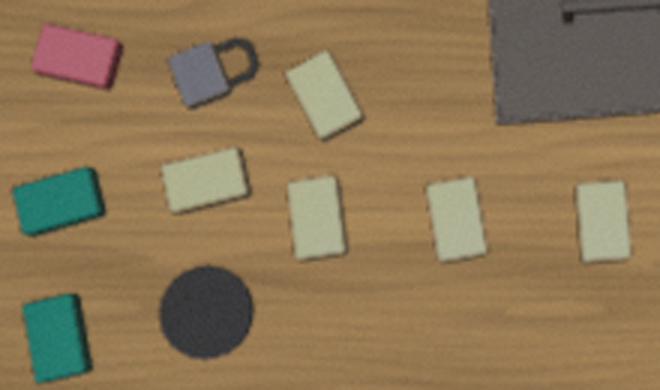

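View pics/s_soap.png

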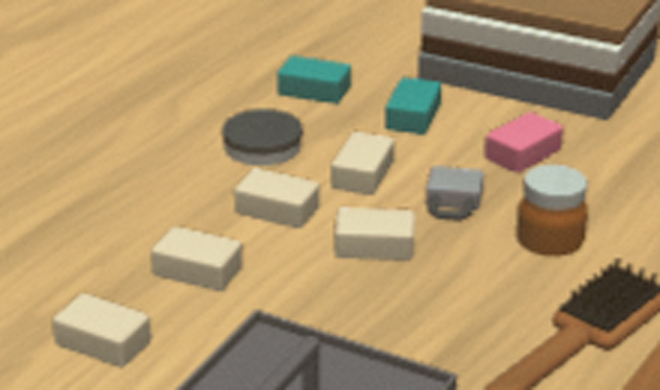

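The crops confirm it: five cream bars, distinct in colour from the pink and turquoise ones. On the scale, the zero mark is at crop (178,460) to the right of the red pointer tip at (150,468), and the lock grip is at (322,382). Now to triangulate.

```bash
cat > m.py <<'E'
from h import *
T=load("/tmp/top0.npz");S=load("/tmp/scene0.npz")
tp=lambda x,y:(400+x/4-.375,200+y/4-.375)
sp=lambda x,y:(100+x/4-.375,260+y/4-.375)
pts={"farL":((152,32),(630,306)),"farR":((395,88),(315,494)),"nearR":((357,300),(168,312)),"nearL":((110,241),(460,160)),
"locktop":((331,377),(131,232)),"tip":((150,469),(285,82)),"dot":((178,442),(233,134))}
if __name__=="__main__":
    R={}
    for k,(a,b) in pts.items():
        x,r=tri([T,S],[tp(*a),sp(*b)]);R[k]=x
        print(k,x.round(4),np.round(r,4), "atz top",atz(T,tp(*a),x[2])[0].round(4),"sc",atz(S,sp(*b),x[2])[0].round(4))
    c=sum(R[k] for k in("farL","farR","nearL","nearR"))/4
    e=R["farL"]-R["nearL"]+R["farR"]-R["nearR"]; f=R["farL"]-R["farR"]+R["nearL"]-R["nearR"]
    print("plat",c.round(4),np.linalg.norm(e)/2,np.linalg.norm(f)/2,np.degrees(np.arctan2(e[1],e[0])),np.degrees(np.arctan2(-f[0],f[1])))
    # soaps: colour mask in each view, depth top
    for n,c in(("top",T),("sc",S)):
        h=cv2.cvtColor(c["image"],cv2.COLOR_RGB2HSV);P=cloud(c)
        m=((h[...,0]<45)&(h[...,1]<75)&(h[...,2]>150)&(P[...,2]>.015)&(P[...,2]<.04)&(P[...,0]>.3)&(P[...,0]<.7)&(P[...,1]>-.1)&(P[...,1]<.6)).astype(np.uint8)
        m=cv2.morphologyEx(m,cv2.MORPH_OPEN,np.ones((3,3)))
        nn,lab,st,ce=cv2.connectedComponentsWithStats(m)
        for i in range(1,nn):
            if st[i,4]<100: continue
            if n=="top":
                q=P[lab==i]; z=np.median(q[:,2]); uv=np.argwhere(lab==i)[:,::-1]; w=atz(c,uv,.03)[:,:2]
                r=cv2.minAreaRect((w*1000).astype(np.float32)); print(n,ce[i].round(1),"z",z.round(4),r)
            else:
                q=P[(lab==i)&(P[...,2]>.025)]; print(n,ce[i].round(1),np.median(q,0).round(4))
E
python3 m.py
```

```text
farL [ 0.6534 -0.2318  0.0767] [0.0009 0.0009] atz top [ 0.6528 -0.2324  0.0767] sc [ 0.6541 -0.2312  0.0767]
farR [ 0.6147 -0.3939  0.0787] [0.0003 0.0003] atz top [ 0.6145 -0.3941  0.0787] sc [ 0.615  -0.3936  0.0787]
nearR [ 0.4728 -0.3585  0.0776] [0.0019 0.0019] atz top [ 0.4716 -0.36    0.0776] sc [ 0.4743 -0.3573  0.0776]
nearL [ 0.5108 -0.1988  0.0743] [0.0002 0.0002] atz top [ 0.5107 -0.1989  0.0743] sc [ 0.511  -0.1986  0.0743]
locktop [ 0.4213 -0.3363  0.0848] [0.0013 0.0013] atz top [ 0.4205 -0.3374  0.0848] sc [ 0.4224 -0.3355  0.0848]
tip [ 0.3701 -0.2101  0.0698] [0.0132 0.0132] atz top [ 0.3615 -0.2203  0.0698] sc [ 0.381  -0.2019  0.0698]
dot [ 0.3799 -0.2413  0.0601] [0.0008 0.0008] atz top [ 0.3794 -0.2419  0.0601] sc [ 0.3806 -0.2407  0.0601]
plat [ 0.5629 -0.2957  0.0768] 0.1463488764887521 0.1654330832984493 -13.511887446174038 -13.423091680159176
top [237.3 250.9] z 0.0301 ((539.6766357421875, 310.9007263183594), (67.50727844238281, 42.41521453857422), 27.846284866333008)
top [197.3 279.2] z 0.0305 ((461.5354919433594, 416.28350830078125), (41.79619216918945, 69.1726303100586), 14.38419246673584)
top [234.7 291.8] z 0.0302 ((428.3619079589844, 314.02325439453125), (67.865966796875, 42.1307487487793), 9.079233169555664)
top [281.7 292.4] z 0.0305 ((427.0587463378906, 188.14761352539062), (68.14750671386719, 43.047096252441406), 10.688864707946777)
top [330.8 293.1] z 0.0306 ((425.7968444824219, 54.929805755615234), (67.81705474853516, 42.13104248046875), 4.7500433921813965)
sc [350.6 190.7] [0.4643 0.4111 0.0289]
sc [321.8 202.2] [0.4302 0.3108 0.0286]
sc [354.6 214.2] [0.5424 0.3068 0.0288]
sc [295.1 222.3] [0.4289 0.1853 0.0287]
sc [263.2 245.9] [0.4287 0.0529 0.0288]
```

Run:
```python
from m import *
a=atz(T,tp(166,386),.058)[0];b=atz(S,sp(288,164),.058)[0];print(a,b)
c=(a+b)/2;p=np.array([.5629,-.2957]);y=np.radians(-13.45);R=np.array([[np.cos(y),-np.sin(y)],[np.sin(y),np.cos(y)]])
print("dial in scale frame",(a[:2]-p)@R,(b[:2]-p)@R,"lock",(np.array([.4213,-.3363])-p)@R)
for n,cc in(("t",T),("s",S)):
    P=cloud(cc)
    L=P[...,:2]-p; L=L@R
    def med(x,yy,w=.006):
        m=(abs(L[...,0]-x)<w)&(abs(L[...,1]-yy)<w)&(P[...,2]>.02);return np.median(P[m][:,2]).round(4),m.sum()
    print(n,"plat",med(0,0,.04),"dialplate",med(-.135,.06),med(-.095,.03),"knob",[med(x,.013,.004) for x in(-.16,-.15,-.14,-.13,-.12,-.11)],"lock",med(-.127,-.075,.004),"deck",med(-.19,-.06,.005))
    # tray handle
    m=(P[...,2]>.05)&(P[...,2]<.075)&(P[...,0]>.55)&(P[...,0]<.7)&(abs(P[...,1]-.05)<.1)
    q=P[m];print("handle",q[:,:2].mean(0),np.median(q[:,2]),m.sum())
    if len(q)>10:
        mn=q[:,:2].mean(0);u,s,v=np.linalg.svd(q[:,:2]-mn);d=v[0];t=(q[:,:2]-mn)@d;mid=mn+d*(t.max()+t.min())/2;print("dir",np.degrees(np.arctan2(d[1],d[0])),t.max()-t.min(),mid)
    q=None
crop(T,280,180,390,270,6,"t_tray.png");crop(S,255,235,390,330,5,"s_tray.png")
```

```text
[ 0.41622184 -0.23613942  0.058     ] [ 0.42195137 -0.23942985  0.058     ]
dial in scale frame [-0.15650885  0.02381017] [-0.15017113  0.02194266] lock [-0.12827295 -0.07242217]
t plat (np.float64(0.0814), np.int64(892)) dialplate (np.float64(0.0597), np.int64(19)) (np.float64(0.0595), np.int64(19)) knob [(np.float64(0.0825), np.int64(2)), (np.float64(0.07), np.int64(5)), (np.float64(0.0709), np.int64(7)), (np.float64(0.0615), np.int64(7)), (np.float64(0.0617), np.int64(8)), (np.float64(0.0601), np.int64(11))] lock (np.float64(0.0847), np.int64(7)) deck (np.float64(0.0578), np.int64(15))
handle [0.61782322 0.04171754] 0.061412929683397025 191
dir -85.64631646341955 0.10499902309177614 [0.61785538 0.04129511]
s plat (np.float64(0.0795), np.int64(1288)) dialplate (np.float64(0.058), np.int64(20)) (np.float64(0.0579), np.int64(8)) knob [(np.float64(0.0716), np.int64(24)), (np.float64(0.0684), np.int64(12)), (np.float64(0.0645), np.int64(16)), (np.float64(0.0581), np.int64(15)), (np.float64(0.0578), np.int64(10)), (np.float64(0.0588), np.int64(11))] lock (np.float64(0.0726), np.int64(45)) deck (np.float64(0.0549), np.int64(15))
handle [0.62194765 0.03557165] 0.0592682227930759 226
dir -85.9793990158738 0.10922637004061897 [0.62159299 0.04061743]
```

View pics/t_tray.png

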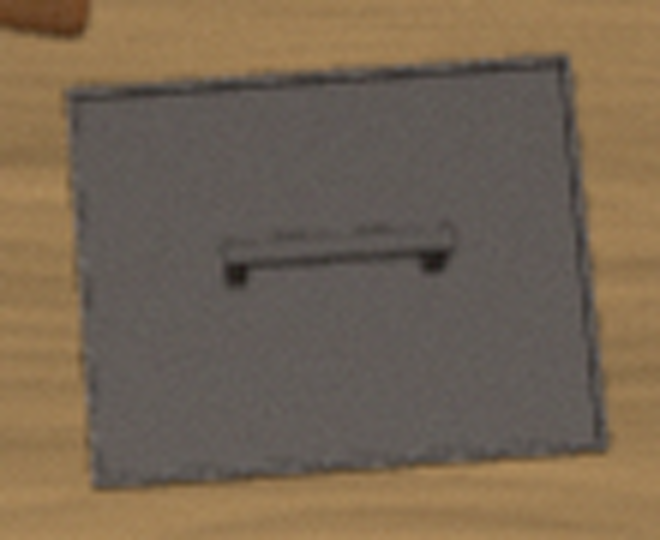

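View pics/s_tray.png

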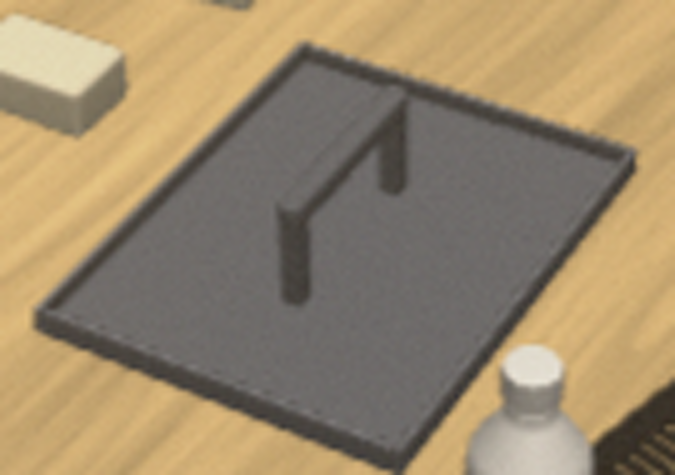

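```bash
cat >> h.py <<'E'
PC=np.array([.5629,-.2957]);SY=-13.45
def s2w(x,y):
    a=np.radians(SY); return PC+np.array([np.cos(a)*x-np.sin(a)*y,np.sin(a)*x+np.cos(a)*y])
def w2s(p):
    a=np.radians(SY);R=np.array([[np.cos(a),-np.sin(a)],[np.sin(a),np.cos(a)]]);return (np.asarray(p)[...,:2]-PC)@R
def ik(x,y,z,yaw):
    best=None
    for k in(0,180,-180):
        q=ctrl.solve_ik([x,y,z],[180,0,yaw+k])
        if q is not None:
            q=np.array(q); d=np.abs(q-ctrl.get_obs()["joints"]).sum(); 
            if abs(q[5])>165: d+=500
            if best is None or d<best[0]: best=(d,yaw+k,q)
    return best
def st(msg=""):
    o=ctrl.get_obs(); print(msg,"t%.1f"%o["t"],o["position"].round(4),o["eef_rot"].round(1),"F",o["contact_force"].round(1),"w%.3f"%o["gripper_width"],flush=True); return o
def snap(n):
    c=ctrl.camera(n); np.savez(f"/tmp/{n}.npz",**c); return c
E
python3 - <<'E'
from h import *
for nm,(x,y) in {"lock":s2w(-.128,-.0724),"knob":s2w(-.153,.023)}.items():
    print(nm,x,y,ik(x,y,.2,SY))
x,y=s2w(-.128,-.0724);b=ik(x,y,.2,SY)
ctrl.goto([x,y,.2],[180,0,b[1]]);st()
print(ctrl.line_to([x,y,.088],v=.12,max_force=8));st()
ctrl.sleep(.2)
T=snap("top");S=snap("scene")
crop(T,400,200,510,340,4,"t1.png");crop(S,100,260,270,410,4,"s1.png")
E
```

```text
lock 0.4215706187968391 -0.33634192427446874 (np.float64(220.96193222880424), 166.55, array([-1.77510009e+01,  1.04131746e+01, -2.10812125e+01, -2.54444375e-14,
       -5.85056129e+01, -8.56989991e+01]))
knob 0.41944601435785933 -0.23774351629554713 (np.float64(234.1385029177711), -193.45, array([-6.10328459e+00,  4.94342401e+00, -2.76694978e+01, -2.54444375e-14,
       -5.73870781e+01, -9.73467154e+01]))
 t3.6 [ 0.422 -0.336  0.2  ] [-180.     0.   166.6] F [-0.4  0.8 -0.7] w1.003
False
 t4.7 [ 0.4221 -0.3365  0.0886] [-1.800e+02  1.000e-01  1.666e+02] F [-0.2 -0.8  0.3] w0.997
```

View pics/s1.png

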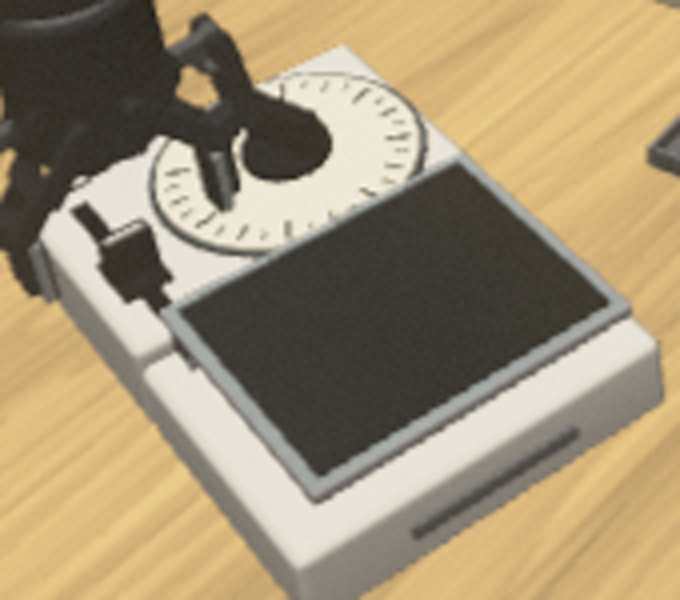

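View pics/t1.png

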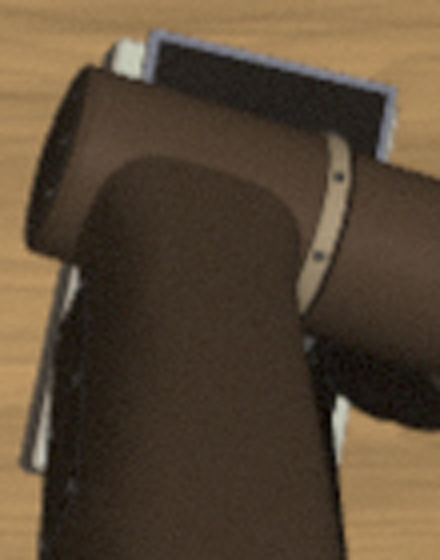

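The fingers straddle the lock grip: tips at scene crop (222,195) and (40,285), grip between them at (133,250). Clamp and pull.

Run:
```python
from h import *
ctrl.clamp(40);o=st("clamp");p=o["position"]
d=s2w(-1,0)-PC
e=p[:2]+d*.052
print(ctrl.line_to([*e,p[2]],v=.03,max_force=14));o2=st("pull");print("moved",(o2["position"][:2]-p[:2])@d)
ctrl.sleep(.3);ctrl.open_gripper()
q=ctrl.get_obs()["position"];ctrl.line_to([q[0],q[1],.2]);st()
x,y=.42,-.05;b=ik(x,y,.3,0)
ctrl.goto([.3,.25,.3],[180,0,ik(.3,.3,.3,SY)[1]]);st()
T=snap("top");S=snap("scene")
crop(T,400,200,510,340,4,"t2.png");crop(S,100,260,270,410,4,"s2.png")
```

```text
clamp t5.6 [ 0.4216 -0.3386  0.0889] [-1.798e+02  1.000e-01  1.666e+02] F [ -3.2 -15.2   1.1] w0.295
True
pull t6.8 [ 0.3823 -0.3294  0.0889] [-180.     0.2  166.5] F [ 2.1 -1.4 -0.6] w0.292
moved 0.04038206538878437
 t8.7 [ 0.3812 -0.3289  0.1992] [-1.800e+02  1.000e-01  1.665e+02] F [-0.   0.2  0.5] w1.000
 t10.8 [0.3003 0.2497 0.2998] [180.    0.  -13.5] F [ 0.9 -1.  -0.2] w0.999
```

View pics/s2.png

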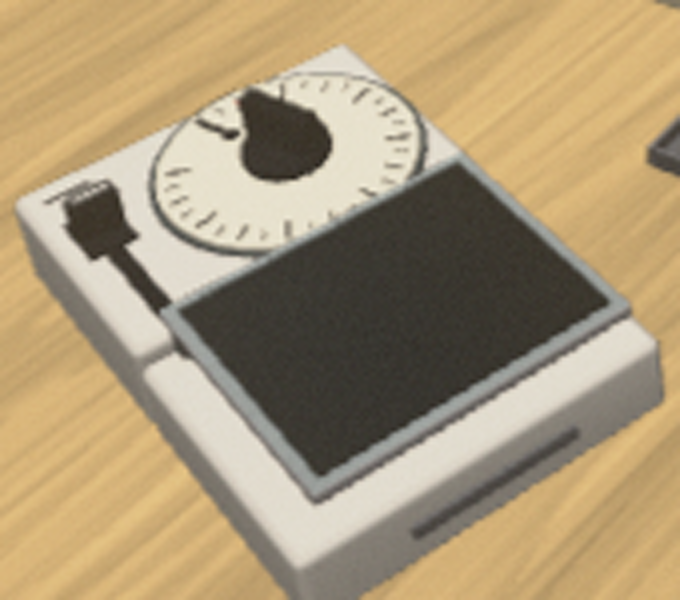

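View pics/t2.png

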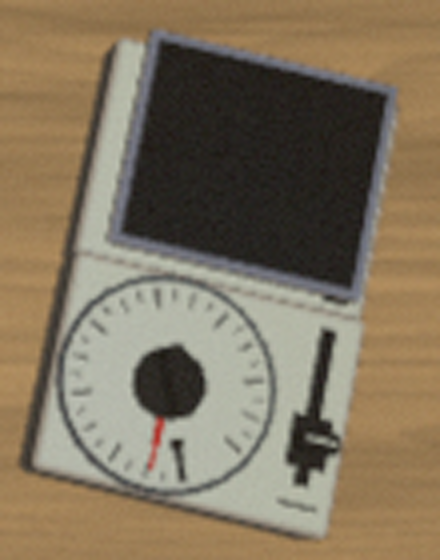

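The 14 N trip could have come from the sideways clamp preload relaxing rather than from the end stop. I'll regrip centred and pull again.

Run:
```python
from h import *
d=s2w(-1,0)-PC
b=ik(.3823,-.3294,.2,SY)
ctrl.goto([.3823,-.3294,.2],[180,0,b[1]])
ctrl.line_to([.3823,-.3294,.0888],v=.12,max_force=8)
ctrl.clamp(40);o=st("clamp");p=o["position"]
hit=False
for i in range(6):
    q=ctrl.get_obs()["position"]
    t=p[:2]+d*(.003*(i+1))
    hit=ctrl.line_to([*t,p[2]],v=.02,max_force=25);ctrl.sleep(.15);o=st(str(hit));f=o["contact_force"][:2]@d;print("F along",f,"moved",(o["position"][:2]-p[:2])@d)
    if hit or f<-10: break
```

```text
clamp t14.7 [ 0.3825 -0.3296  0.0892] [180.   -0.  -13.4] F [-1.6 -0.6  5.1] w0.296
False t15.1 [ 0.3821 -0.3296  0.0893] [180.   -0.3 -13.4] F [ 7.8 -2.7 -6. ] w0.291
F along -8.175451186174257 moved 0.00039084696584451464
False t15.6 [ 0.3819 -0.3295  0.0894] [180.   -0.6 -13.4] F [ 15.5  -5.2 -16.4] w0.295
F along -16.292159994198503 moved 0.0006135532311428176
```

Firm at the end stop: 16 N resistance with only 0.6 mm of movement. Release, then go to the tray.

Run:
```python
from h import *
ctrl.open_gripper();q=ctrl.get_obs()["position"];ctrl.line_to([q[0],q[1],.2],v=.25);st()
T=load("/tmp/top.npz");P=cloud(T)
m=((P[...,2]>.045)&(P[...,2]<.2)&(P[...,0]>.3)).astype(np.uint8)
n,l,s,c=cv2.connectedComponentsWithStats(m)
for i in range(1,n):
    if s[i,4]>60:
        q=P[l==i];print(c[i].round(),np.percentile(q,2,axis=0).round(3),np.percentile(q,98,axis=0).round(3))
tx,ty=.6197,.041;yaw=4.3
b=ik(tx,ty,.2,yaw-90);print(b)
print(ik(.5629,-.2957,.2,SY-90), [ctrl.solve_ik([.5629,-.2957,.15],[180,0,b[1]-17.75])])
```

```text
t16.8 [ 0.3765 -0.3282  0.2006] [-1.80e+02 -1.00e-01 -1.35e+01] F [ 0.4  0.1 -0.3] w1.000
[ 13. 192.] [0.325 0.882 0.048] [0.959 0.893 0.192]
[158. 109.] [0.9   0.44  0.063] [0.912 0.596 0.198]
[271. 121.] [0.846 0.058 0.049] [0.956 0.383 0.086]
[501. 125.] [ 0.829 -0.526  0.047] [ 0.948 -0.308  0.104]
[384. 158.] [ 0.773 -0.115  0.048] [ 0.812 -0.07   0.123]
[434. 161.] [ 0.745 -0.261  0.046] [ 0.816 -0.191  0.094]
[604. 207.] [ 0.549 -0.66   0.056] [ 0.729 -0.601  0.2  ]
[200. 203.] [0.641 0.385 0.051] [0.692 0.437 0.071]
[454. 271.] [ 0.336 -0.373  0.047] [ 0.633 -0.165  0.087]
[ 80. 263.] [0.391 0.64  0.054] [0.606 0.787 0.103]
[336. 221.] [ 0.61  -0.009  0.051] [0.626 0.091 0.068]
[603. 317.] [ 0.303 -0.721  0.053] [ 0.42  -0.565  0.119]
(np.float64(137.39887682924353), 94.3, array([ 21.77393217,  17.84353445, -10.93110209,   0.        ,
       -61.22536346, 162.52606783]))
(np.float64(140.2173767224257), -103.45, array([-10.15706246,  19.16354998,  -8.99271141,   0.        ,
       -61.84373861,  -3.29293754])) [None]
```

Run:
```python
from h import *
tx,ty=.6197,.041;yaw=-85.7
ctrl.goto([.5,-.1,.25],[180,0,yaw])
ctrl.goto([tx,ty,.15],[180,0,yaw]);st()
print(ctrl.line_to([tx,ty,.060],v=.1,max_force=8))
ctrl.clamp(80);o=st("clamp");p=o["position"]
ctrl.line_to([p[0],p[1],.10],v=.06);ctrl.sleep(.2);st("lift")
S=snap("scene");crop(S,200,150,440,330,3,"s3.png")
```

```text
t19.2 [0.6195 0.0405 0.15  ] [180.   -0.  -85.7] F [ 0.1 -1.   0.6] w1.002
False
clamp t20.9 [0.6198 0.041  0.0603] [-180.     0.   -85.7] F [-1.2  0.8  3.4] w0.120
lift t21.9 [0.6196 0.041  0.0995] [180.   -0.  -85.7] F [ 0.1 -0.  -2.5] w0.126
```

View pics/s3.png

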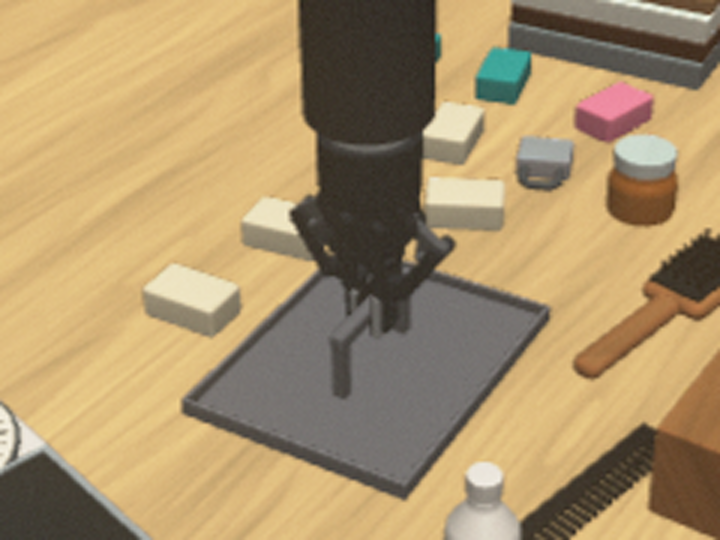

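Run:
```python
from h import *
o=ctrl.get_obs();p=o["position"]
ctrl.line_to([.59,.03,.175],v=.15)
ctrl.line_to([PC[0],PC[1],.175],v=.15,attitude=[180,0,SY-90]);ctrl.sleep(.3);st("above")
S=snap("scene");crop(S,80,180,320,420,2,"s4.png")
```

```text
above t25.3 [ 0.563  -0.2955  0.175 ] [-180.     0.  -103.4] F [ 0.7  0.3 -2. ] w0.123
```

View pics/s4.png

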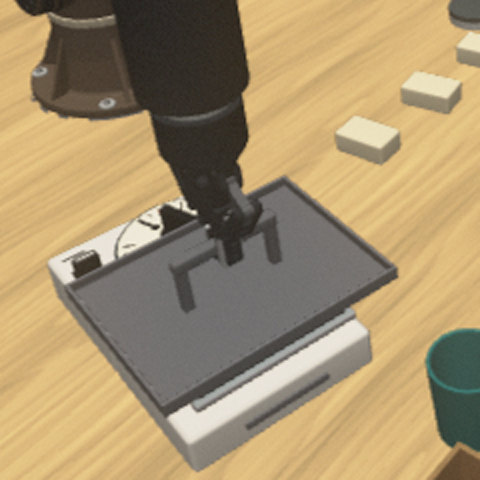

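Run:
```python
from h import *
S=load("/tmp/scene.npz");crop(S,100,260,290,390,4,"s4b.png")
uv=np.array([(70,286),(287,178),(397,268),(165,405)])/2-.25+np.array([80,180])
w=atz(S,uv,.129);print(w.round(4),w.mean(0));print(w2s(w).round(4),w2s(w).mean(0))
```

```text
[[ 0.4527 -0.3877  0.129 ]
 [ 0.5081 -0.1602  0.129 ]
 [ 0.6869 -0.2031  0.129 ]
 [ 0.6309 -0.4315  0.129 ]] [ 0.56964466 -0.29562629  0.129     ]
[[-0.0857 -0.1151]
 [-0.0848  0.119 ]
 [ 0.099   0.1189]
 [ 0.0977 -0.1163]] [0.00654253 0.00164047]
```

View pics/s4b.png

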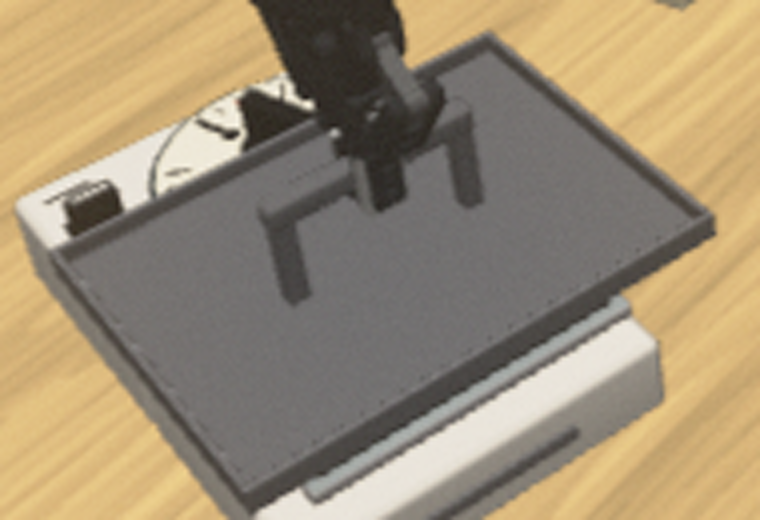

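Run:
```python
from h import *
ctrl.line_to([PC[0],PC[1],.142],v=.08);ctrl.sleep(.2);st("near")
print(ctrl.line_to([PC[0],PC[1],.1365],v=.015));ctrl.sleep(.4);st("down")
S=snap("scene");crop(S,100,260,290,390,4,"s5.png")
```

```text
near t26.1 [ 0.5632 -0.2958  0.1426] [-179.9   -0.  -103.4] F [-0.5  0.2 -1.8] w0.126
False
down t27.0 [ 0.563  -0.2957  0.1366] [-180.    -0.  -103.4] F [ 1.  -0.4 -0.3] w0.126
```

View pics/s5.png

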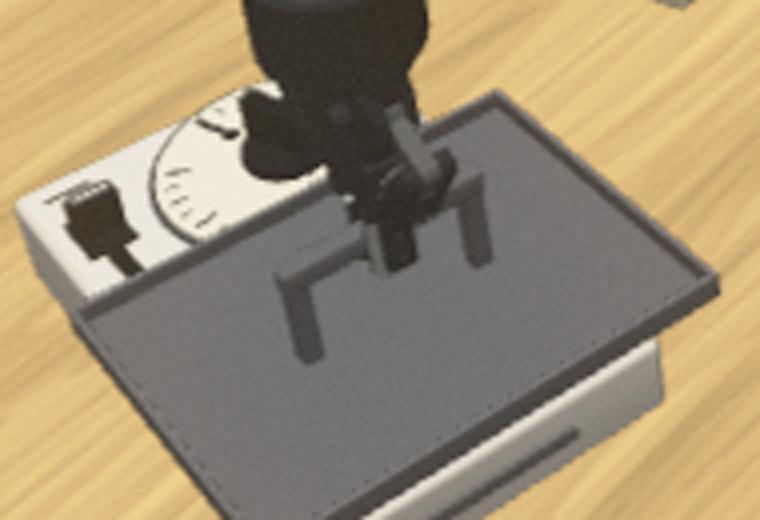

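Run:
```python
from h import *
ctrl.open_gripper();ctrl.line_to([PC[0],PC[1],.24],v=.2)
ctrl.goto([.35,.2,.3],[180,0,SY-90]);ctrl.sleep(.5);st()
T=snap("top");S=snap("scene")
crop(T,390,190,520,340,4,"t6.png");crop(S,90,250,290,400,4,"s6.png")
```

```text
t30.9 [0.3501 0.1999 0.3   ] [ 180.    -0.  -103.5] F [ 0.7 -0.3 -0.9] w1.000
```

View pics/s6.png

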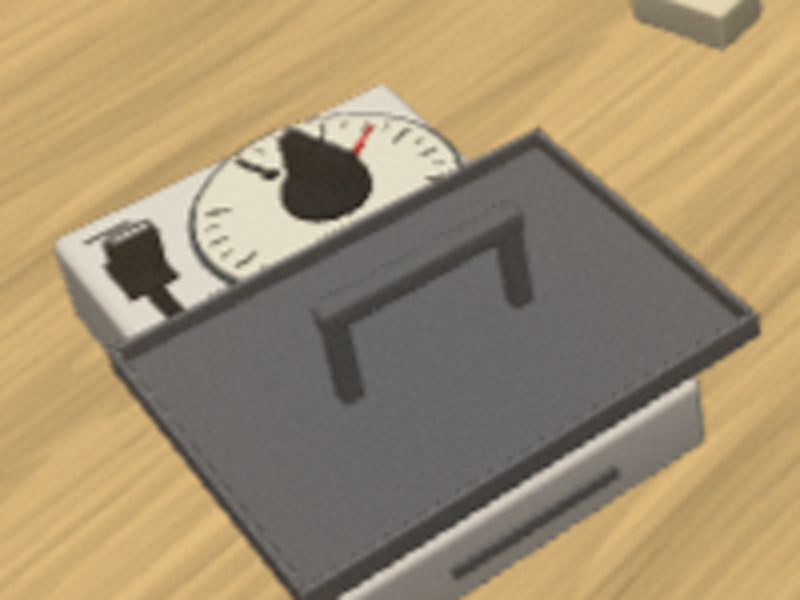

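View pics/t6.png

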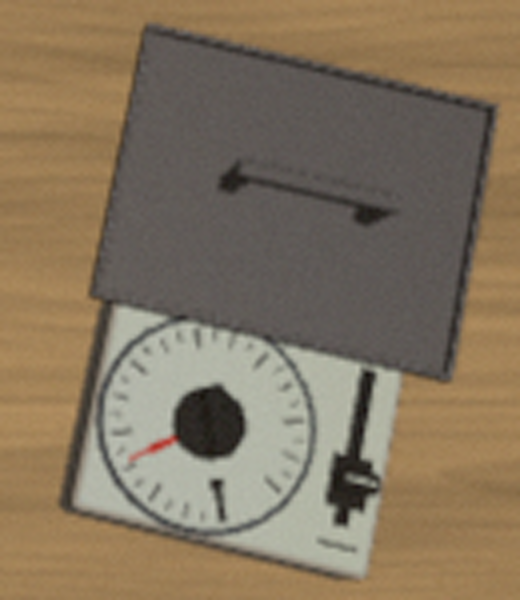

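Run:
```python
from h import *
import m
T=load("/tmp/top.npz");S=load("/tmp/scene.npz")
uv=np.array([(148,25),(496,104),(449,380),(92,297)])/4-.375+np.array([390,190])
w=atz(T,uv,.0905);print(w2s(w).round(4),w2s(w).mean(0))
e=w[0]-w[3]+w[1]-w[2];print("yaw",np.degrees(np.arctan2(e[1],e[0])))
f=w[0]-w[1]+w[3]-w[2];print("yaw",np.degrees(np.arctan2(-f[0],f[1])))
uv=np.array([(540,131),(760,318),(118,352)])/4-.375+np.array([90,250])  # nearL, farL, nearR
w=atz(S,uv,.0905);print("scene",w2s(w).round(4),"centre",w2s((w[1]+w[2])/2))
for c,f,nm in((T,m.tp,0),(S,m.sp,1)):
    q=[atz(c,f(*m.pts[k][nm]),.080)[0] for k in("farL","farR","nearR","nearL")];print("plat",w2s(np.array(q)).mean(0))
    # dial angles
def ang(c,k,off,ctr,pts,zc=.0585):
    o=np.array(off)
    C=c
    cen=atz(c,np.array(ctr)/k-.375+o,zc)[0]
    for n,p in pts.items():
        w=atz(c,np.array(p)/k-.375+o,zc)[0]; d=w2s(w)-w2s(cen); print(n,"ang cw",-(np.arctan2(-d[1],-d[0])),np.linalg.norm(d),w2s(cen))
ang(T,4,(390,190),(207,424),{"tip":(131,458),"z1":(223,520),"zdot":(216,485)})
```

```text
[[ 0.0935  0.1201]
 [ 0.0955 -0.117 ]
 [-0.094  -0.1173]
 [-0.0957  0.12  ]] [-0.00019754  0.00143826]
yaw -13.382464229983277
yaw -12.995510715124835
scene [[-0.0882  0.1192]
 [ 0.0996  0.1187]
 [-0.0869 -0.1155]] centre [0.00635203 0.00160723]
plat [-1.04576378e-03 -3.70152571e-05]
plat [ 0.00369628 -0.00078814]
tip ang cw 0.92300418578925 0.05603887405742522 [-0.15512041  0.02352921]
z1 ang cw -0.35810368924648567 0.0632119061256456 [-0.15512041  0.02352921]
zdot ang cw -0.3390574292766523 0.040206630544218774 [-0.15512041  0.02352921]
```

Run:
```python
from h import *
for n in("top","scene"):
    c=load(f"/tmp/{n}.npz");P=cloud(c);L=w2s(P)
    m=(np.hypot(L[...,0]+.153,L[...,1]-.023)<.026)&(P[...,2]>.03);z=P[m][:,2];print(n,m.sum(),np.percentile(z,[5,25,50,75,90,95,99]).round(4))
    q=P[m];q=q[q[:,2]>.08];print(w2s(q).mean(0),len(q)); 
x,y=s2w(-.153,.023)
for z in(.2,.1):
  for yy in(6.6,186.6,-173.4,-66,114): print(yy,ctrl.solve_ik([x,y,z],[180,0,yy]))
S=load("/tmp/scene.npz");crop(S,130,270,220,330,8,"s7.png");T=load("/tmp/top.npz");crop(T,405,260,480,335,8,"t7.png")
```

```text
top 290 [0.0586 0.0679 0.072  0.0925 0.0963 0.0978 0.1003]
[-0.15700909  0.02622926] 103
scene 490 [0.0571 0.0656 0.0699 0.0868 0.0933 0.0945 0.0957]
[-0.15157776  0.02325794] 171
6.6 [-6.10328459e+00  4.94342401e+00 -2.76694978e+01  2.54444375e-14
 -5.73870781e+01  1.02703285e+02]
186.6 [-6.10328459e+00  4.94342401e+00 -2.76694978e+01 -2.54444375e-14
 -5.73870781e+01 -7.72967154e+01]
-173.4 [-6.10328459e+00  4.94342401e+00 -2.76694978e+01 -2.54444375e-14
 -5.73870781e+01 -7.72967154e+01]
-66 [-6.10328459e+00  4.94342401e+00 -2.76694978e+01  2.54444375e-14
 -5.73870781e+01  3.01032846e+01]
114 [-6.10328459e+00  4.94342401e+00 -2.76694978e+01 -2.54444375e-14
 -5.73870781e+01 -1.49896715e+02]
6.6 [-6.10328459e+00  1.20778647e+01 -3.48727757e+01  2.54444375e-14
 -4.30493595e+01  1.02703285e+02]
186.6 [-6.10328459e+00  1.20778647e+01 -3.48727757e+01 -2.54444375e-14
 -4.30493595e+01 -7.72967154e+01]
-173.4 [-6.10328459e+00  1.20778647e+01 -3.48727757e+01 -2.54444375e-14
 -4.30493595e+01 -7.72967154e+01]
-66 [-6.10328459e+00  1.20778647e+01 -3.48727757e+01  2.54444375e-14
 -4.30493595e+01  3.01032846e+01]
114 [-6.10328459e+00  1.20778647e+01 -3.48727757e+01 -2.54444375e-14
 -4.30493595e+01 -1.49896715e+02]
```

View pics/s7.png

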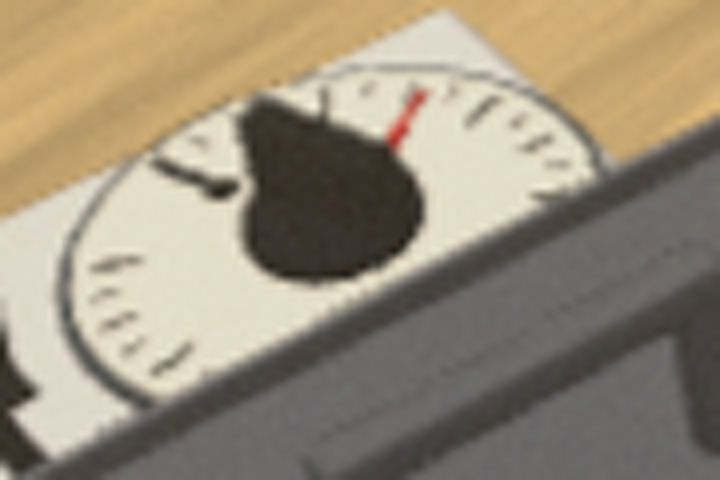

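View pics/t7.png

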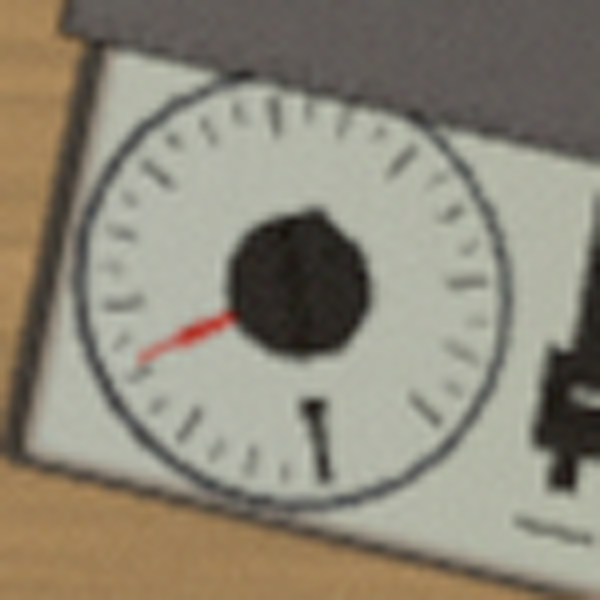

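Run:
```python
from h import *
x,y=s2w(-.153,.0232);yaw=SY+np.degrees(.35)
ctrl.goto([x,y,.2],[180,0,yaw]);st()
print(ctrl.line_to([x,y,.098],v=.1,max_force=8));st()
ctrl.clamp(40);o=st("clamp");p=o["position"]
# recentre laterally to where compliance put it is not needed; turn about estimated axis
tot=-np.degrees(.923+.35)
for i in range(1,7):
    ctrl.goto([x,y,.098],[180,0,yaw+tot*i/6])
    st("turn %.1f"%(yaw+tot*i/6))
S=snap("scene");crop(S,130,270,220,330,8,"s8.png")
```

```text
t33.5 [ 0.4197 -0.2373  0.2001] [180.   -0.    6.6] F [ 0.5 -0.3  0.7] w0.998
False
 t34.7 [ 0.4199 -0.2376  0.0985] [180.   -0.    6.6] F [ 1.  -0.8  0.6] w0.999
clamp t35.4 [ 0.4194 -0.2361  0.0983] [-179.9   -0.     6.6] F [-2.5 15.3  8.3] w0.133
turn -5.6 t35.7 [ 0.4194 -0.2366  0.0982] [-179.9    0.    -5.6] F [-0.7  9.2  6.4] w0.132
turn -17.7 t36.0 [ 0.4193 -0.2371  0.0983] [-180.     0.   -17.8] F [-2.6  5.2  6.2] w0.128
turn -29.9 t36.3 [ 0.4191 -0.2375  0.0982] [180.    0.  -29.7] F [-2.7  2.   5.8] w0.127
turn -42.0 t36.6 [ 0.4187 -0.2379  0.0982] [179.9   0.  -41.9] F [-3.9 -1.8  5.6] w0.132
turn -54.2 t37.0 [ 0.4183 -0.2383  0.0983] [179.9   0.  -54. ] F [-5.3 -5.   6.4] w0.129
turn -66.3 t37.3 [ 0.4178 -0.2385  0.0982] [179.8   0.  -66.2] F [-7.2 -7.1  7. ] w0.130
```

View pics/s8.png

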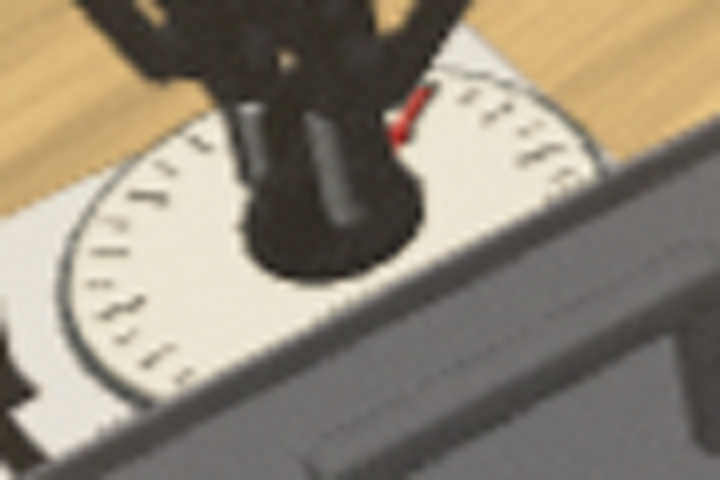

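Run:
```python
from h import *
ctrl.open_gripper();p=ctrl.get_obs()["position"];ctrl.line_to([p[0],p[1],.2],v=.2)
ctrl.goto([.38,.0,.3],[180,0,-66]);ctrl.sleep(.3);st()
T=snap("top");S=snap("scene");crop(T,405,260,480,335,8,"t9.png");crop(S,130,270,220,330,8,"s9.png")
```

```text
t40.0 [ 0.3801 -0.0006  0.2995] [179.9  -0.  -66.1] F [-0.9 -0.1  0.8] w0.999
```

View pics/t9.png

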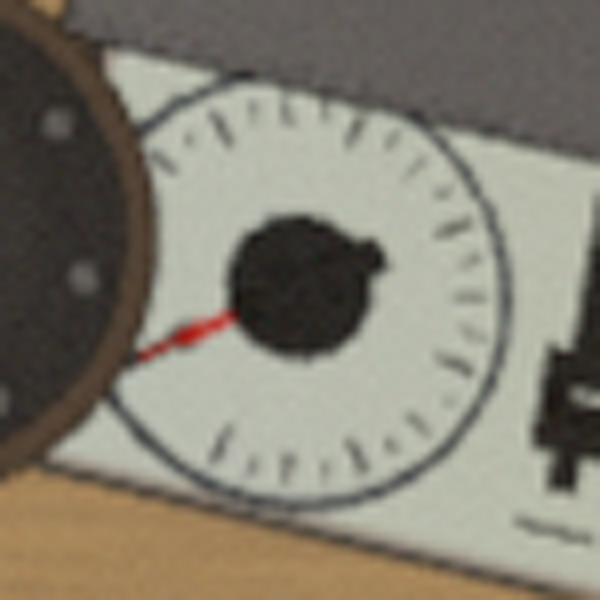

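View pics/s9.png

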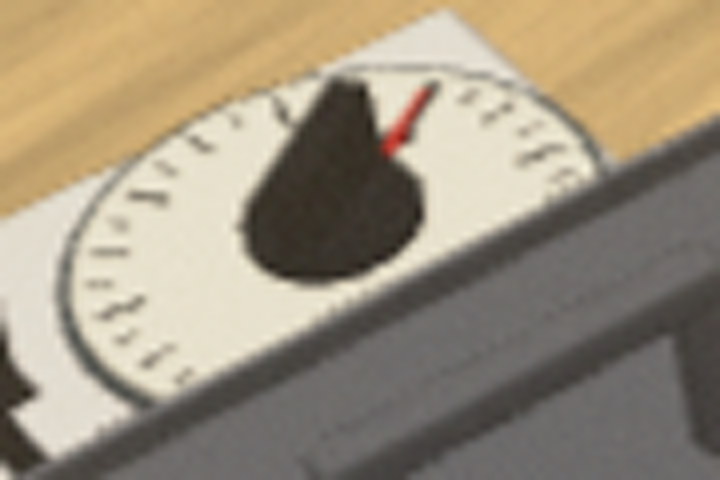

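```bash
python3 - <<'E'
from h import *
ctrl.goto([.38,.2,.3],[180,0,-66]);ctrl.sleep(.2);st()
ims=[]
for i in range(8):
    T=ctrl.camera("top");ims.append(T["image"].astype(float))
np.savez("/tmp/top.npz",**T)
im=np.mean(ims,0);np.save("/tmp/avg.npy",im);S=snap("scene")
E
cat > dial.py <<'E'
from h import *
def unwrap(im,c,cen,z):
    a=np.arange(-3.1,3.1,.005);r=np.arange(.026,.072,.0005)
    A,R=np.meshgrid(a,r)
    # cw angle a from scale -x : direction = (-cos a, sin a) in scale
    X=cen[0]-R*np.cos(A);Y=cen[1]+R*np.sin(A)
    t=np.radians(SY);wx=PC[0]+np.cos(t)*X-np.sin(t)*Y;wy=PC[1]+np.sin(t)*X+np.cos(t)*Y
    uv=proj(c,np.stack([wx.ravel(),wy.ravel(),np.full(wx.size,z)],-1)).reshape(*wx.shape,2).astype(np.float32)
    return a,r,cv2.remap(im.astype(np.float32),uv[...,0],uv[...,1],cv2.INTER_CUBIC)
E
python3 - <<'E'
from dial import *
T=load("/tmp/top.npz");im=np.load("/tmp/avg.npy")
for cen in((-.1551,.0235),(-.1545,.0240),(-.1535,.0235)):
    a,r,u=unwrap(im,T,cen,.0585)
    red=np.clip(u[...,0]-u[...,1]-15,0,None);dark=np.clip(110-u.max(-1),0,None)
    mm=(a>.6)&(a<1.3)
    for lo,hi in((.03,.036),(.036,.045),(.045,.053),(.053,.058),(.058,.064)):
        k=(r>=lo)&(r<hi);A=red[k][:,mm].sum(0);B=dark[k][:,mm].sum(0)
        print(cen,lo,"red",(A@a[mm]/A.sum()).round(3),A.sum().round(),"dark",(B@a[mm]/max(B.sum(),1e-9)).round(3),B.sum().round())
a,r,u=unwrap(im,T,(-.1551,.0235),.0585)
mm=(a>.2)&(a<1.6)
o=cv2.resize(u[:,mm],None,fx=2.5,fy=5)[::-1];cv2.imwrite("pics/unw.png",np.clip(o,0,255)[:,:,::-1])
crop(dict(image=np.clip(im,0,255).astype(np.uint8)),405,260,480,335,8,"t10.png")
E
```

```text
t41.1 [0.3802 0.1992 0.3001] [-180.     0.   -66.1] F [-0.3  0.  -0. ] w1.004
(-0.1551, 0.0235) 0.03 red 0.93 35282.0 dark 0.0 0.0
(-0.1551, 0.0235) 0.036 red 0.93 41429.0 dark 0.0 0.0
(-0.1551, 0.0235) 0.045 red 0.93 10672.0 dark 0.0 0.0
(-0.1551, 0.0235) 0.053 red 0.923 5296.0 dark 0.93 108.0
(-0.1551, 0.0235) 0.058 red 0.92 97.0 dark 0.921 2368.0
(-0.1545, 0.024) 0.03 red 0.907 35326.0 dark 0.0 0.0
(-0.1545, 0.024) 0.036 red 0.91 41376.0 dark 0.0 0.0
(-0.1545, 0.024) 0.045 red 0.914 10676.0 dark 0.0 0.0
(-0.1545, 0.024) 0.053 red 0.909 5276.0 dark 0.917 115.0
(-0.1545, 0.024) 0.058 red 0.907 90.0 dark 0.908 2351.0
(-0.1535, 0.0235) 0.03 red 0.89 33742.0 dark 0.0 0.0
(-0.1535, 0.0235) 0.036 red 0.897 44967.0 dark 0.0 0.0
(-0.1535, 0.0235) 0.045 red 0.905 10950.0 dark 0.0 0.0
(-0.1535, 0.0235) 0.053 red 0.901 5954.0 dark 0.91 4.0
(-0.1535, 0.0235) 0.058 red 0.9 494.0 dark 0.9 2295.0[ WARN:0@0.516] global loadsave.cpp:1063 imwrite_ Unsupported depth image for selected encoder is fallbacked to CV_8U.
```

View pics/unw.png

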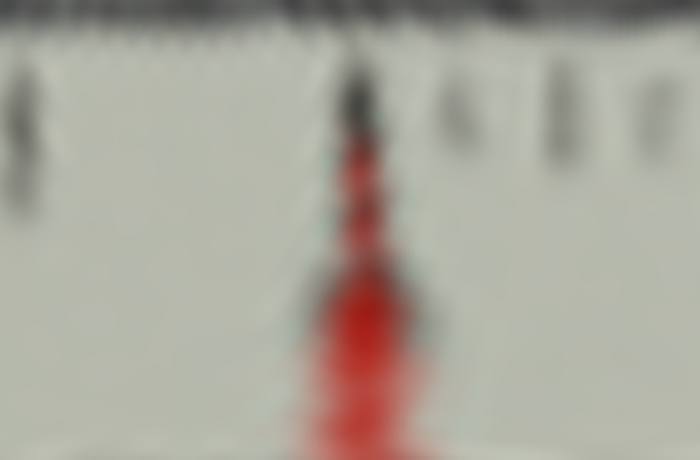

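View pics/t10.png

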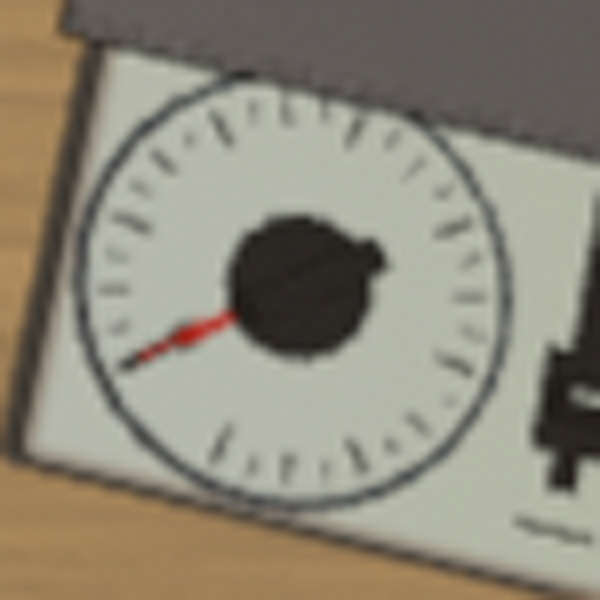

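```bash
cat >> h.py <<'E'
def soaps(c):
    h=cv2.cvtColor(c["image"],cv2.COLOR_RGB2HSV);P=cloud(c)
    m=((h[...,0]<45)&(h[...,1]<75)&(h[...,2]>150)&(P[...,2]>.015)&(P[...,2]<.045)&(P[...,0]>.25)&(P[...,0]<.8)&(P[...,1]>-.14)&(P[...,1]<.65)).astype(np.uint8)
    m=cv2.morphologyEx(m,cv2.MORPH_OPEN,np.ones((3,3)))
    nn,lab,stt,ce=cv2.connectedComponentsWithStats(m);out=[]
    for i in range(1,nn):
        if stt[i,4]<100: continue
        uv=np.argwhere(lab==i)[:,::-1];w=atz(c,uv,.03)[:,:2]
        (x,y),(a,b),t=cv2.minAreaRect((w*1000).astype(np.float32))
        if b>a: t+=90
        t=(t+90)%180-90
        out.append((x/1000+.0014,y/1000-.001,t,max(a,b),min(a,b)))
    return sorted(out,key=lambda s:s[1])
def fingers(x,y,yaw,w=.0):
    # rectangles of open fingers
    a=np.radians(yaw);u=np.array([np.cos(a),np.sin(a)]);v=np.array([-u[1],u[0]]);R=[]
    for s in(1,-1):
        R.append([np.array([x,y])+s*v*d+e*u for d,e in((.0425,-.011),(.057,-.011),(.057,.011),(.0425,.011))])
    return R
E
python3 - <<'E'
from h import *
T=load("/tmp/top.npz");im=cv2.resize(T["image"],None,fx=4,fy=4,interpolation=cv2.INTER_CUBIC)
for s in soaps(T):
    print(np.round(s,4),ik(s[0],s[1],.037,s[2])[1:])
    for r in fingers(*s[:3]):
        uv=(proj(T,np.array([[*p,.015] for p in r]))*4+1.5).astype(int);cv2.polylines(im,[uv],True,(255,0,0),1)
cv2.imwrite("pics/f.png",im[840:1400,480:1240][:,:,::-1])
E
```

```text
[4.27200e-01 5.42000e-02 5.30460e+00 6.81491e+01 4.34304e+01] (-174.69535493850708, array([ 3.36747956e+01,  1.40705696e+01, -4.48497232e+01, -2.54444375e-14,
       -3.10797072e+01, -1.18370151e+02]))
[ 0.5485  0.3145 27.5686 50.0574 43.7053] (207.5686149597168, array([ 4.74911412e+01,  2.86812507e+01, -1.87244160e+01, -2.54444375e-14,
       -4.25943333e+01, -1.09922526e+02]))
[  0.4796   0.435  -74.6951  68.8088  42.4786] (-74.69505214691162, array([ 59.44324799,  29.7701425 , -16.62579895,   0.        ,
       -43.60405855, -44.13830014]))
```

View pics/f.png

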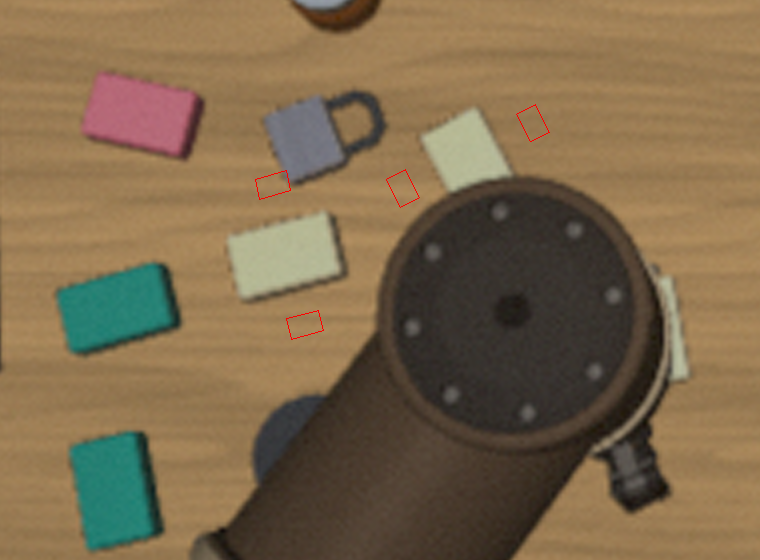

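Soap at crop (287,255) has been knocked from (0.4615,0.416) to (0.480,0.435), closer to the padlock, so I'll relocate before every pick and use an offset grasp there. Starting with the bar nearest the tray.

```bash
cat >> h.py <<'E'
SLOT=[(.048,0.0015),(.048,-.083),(.048,.085),(-.048,-.055),(-.048,.058)]
def wrapyaw(y,ref): return y+180*round((ref-y)/180)
def pick(s,off=(0,0),zp=.037):
    x,y,yaw=s[:3]; a=np.radians(yaw);u=np.array([np.cos(a),np.sin(a)]);v=np.array([-u[1],u[0]])
    x,y=np.array([x,y])+off[0]*u+off[1]*v
    yaw=wrapyaw(yaw,SY)   # keeps the twist near the placing yaw
    ctrl.goto([x,y,.13],[180,0,yaw])
    print("hit",ctrl.line_to([x,y,zp],v=.12,max_force=10))
    ctrl.clamp(50);o=st("clamp");p=o["position"]
    ctrl.line_to([p[0],p[1],.2],v=.2);return st("lift")
def place(i,zp=.037):
    x,y=s2w(*SLOT[i])
    ctrl.goto([x,y,.2],[180,0,SY]);o=st("above slot")
    if not .4<o["gripper_width"]<.7: print("LOST?");return
    z=zp+.0805-.0015*i
    ctrl.line_to([x,y,z+.012],v=.15)
    print("hit",ctrl.line_to([x,y,z],v=.03,max_force=6));ctrl.sleep(.2);st("down")
    S=snap("scene");crop(S,90,230,290,380,4,f"p{i}.png")
def leave():
    p=ctrl.get_obs()["position"];ctrl.open_gripper();ctrl.line_to([p[0],p[1],.2],v=.2)
E
python3 - <<'E'
from h import *
T=load("/tmp/top.npz");s=soaps(T)[0];print(s)
pick(s);place(0)
E
```

```text
(0.4272306579589844, 0.05418201446533203, 5.30464506149292, 68.1490707397461, 43.43037414550781)
hit False
clamp t44.4 [0.4276 0.0544 0.0378] [-1.8e+02 -1.0e-01  5.3e+00] F [-2.7  0.2  8.8] w0.526
lift t45.4 [0.4269 0.0541 0.199 ] [1.8e+02 1.0e-01 5.3e+00] F [-0.5  0.4 -0.9] w0.525
above slot t46.9 [ 0.61   -0.3043  0.2001] [-180.     0.   -13.4] F [-0.4 -0.5  0.2] w0.524
hit False
down t48.2 [ 0.6099 -0.3055  0.1176] [180.   -0.  -13.4] F [ 0.6  0.8 -0.3] w0.523
```

View pics/p0.png

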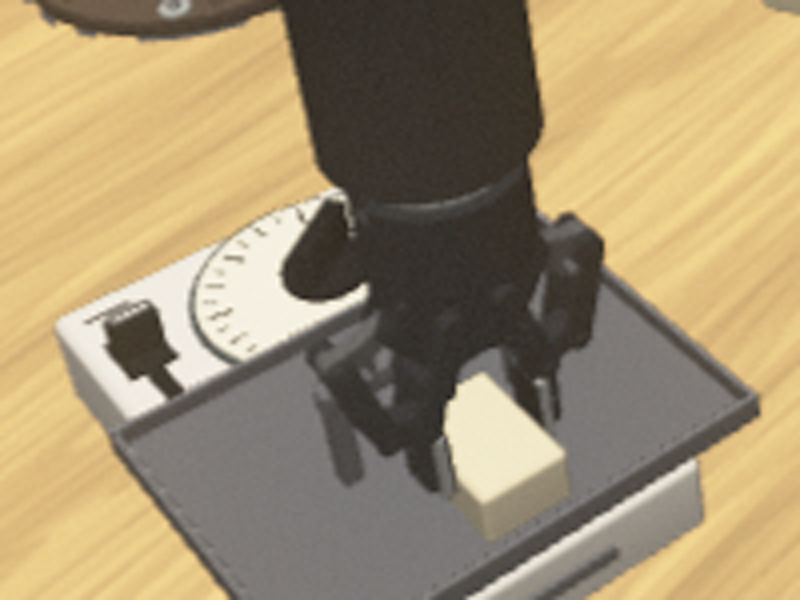

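Run:
```python
from h import *
leave();st()
T=snap("top");ss=soaps(T)
for s in ss: print(np.round(s,4))
im=cv2.resize(T["image"],None,fx=4,fy=4,interpolation=cv2.INTER_CUBIC)
for s in ss:
    for r in fingers(*s[:3]):
        uv=(proj(T,np.array([[*p,.015] for p in r]))*4+1.5).astype(int);cv2.polylines(im,[uv],True,(255,0,0),1)
cv2.imwrite("pics/f2.png",im[840:1400,480:1240][:,:,::-1])
S=snap("scene");crop(S,90,230,290,380,4,"p0b.png")
```

```text
t49.3 [ 0.61   -0.3054  0.2008] [-1.80e+02 -1.00e-01 -1.35e+01] F [ 0.4 -0.2 -0.1] w1.001
[ 0.4278  0.1866 10.4694 70.0751 43.9226]
[ 0.5407  0.3093 29.831  70.0679 43.8451]
[ 0.429   0.3132  9.0869 70.0922 43.4722]
[  0.4788   0.4347 -75.4612  69.6106  43.9756]
```

View pics/f2.png

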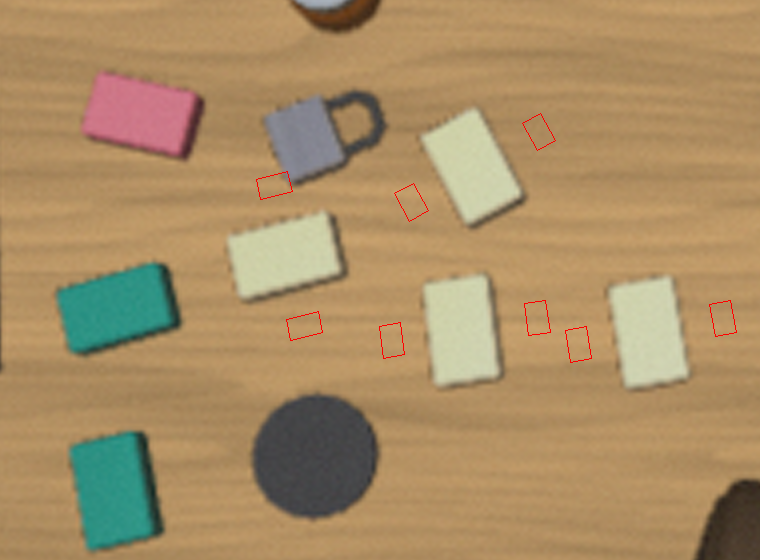

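View pics/p0b.png

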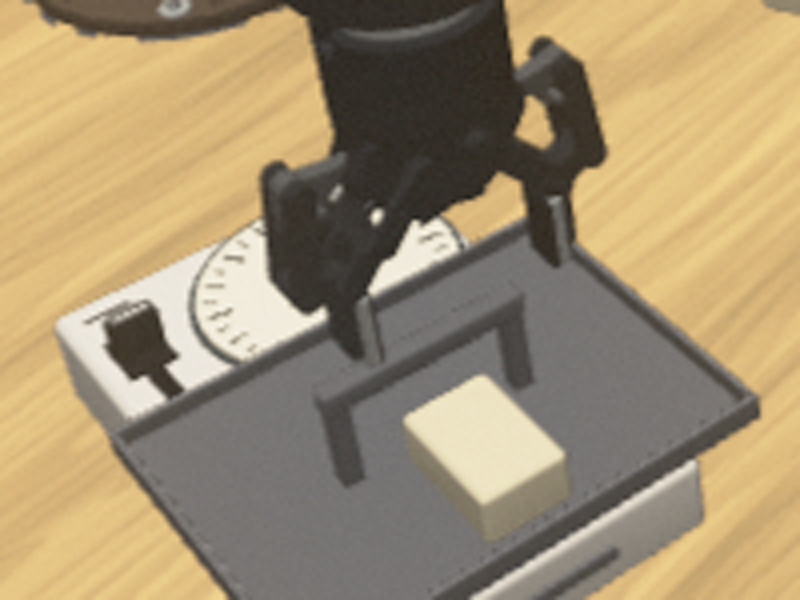

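Bar lies flat on the tray floor. Next bar.

Run:
```python
from h import *
s=soaps(load("/tmp/top.npz"))[0];print(s)
pick(s);place(1)
```

```text
(0.4278356689453125, 0.186627685546875, 10.46944522857666, 70.07512664794922, 43.92258834838867)
hit False
clamp t52.7 [0.4282 0.187  0.0378] [-1.80e+02 -1.00e-01  1.05e+01] F [-1.5  0.1  7.8] w0.524
lift t53.7 [0.4275 0.1865 0.1989] [1.80e+02 1.00e-01 1.05e+01] F [ 0.5 -0.3 -1.2] w0.522
above slot t55.8 [ 0.5908 -0.3865  0.2002] [-180.    -0.   -13.4] F [-0.7 -0.  -0.8] w0.525
hit False
down t57.2 [ 0.5903 -0.3876  0.1161] [180.   -0.  -13.5] F [-0.5 -0.   0.5] w0.527
```

View pics/p1.png

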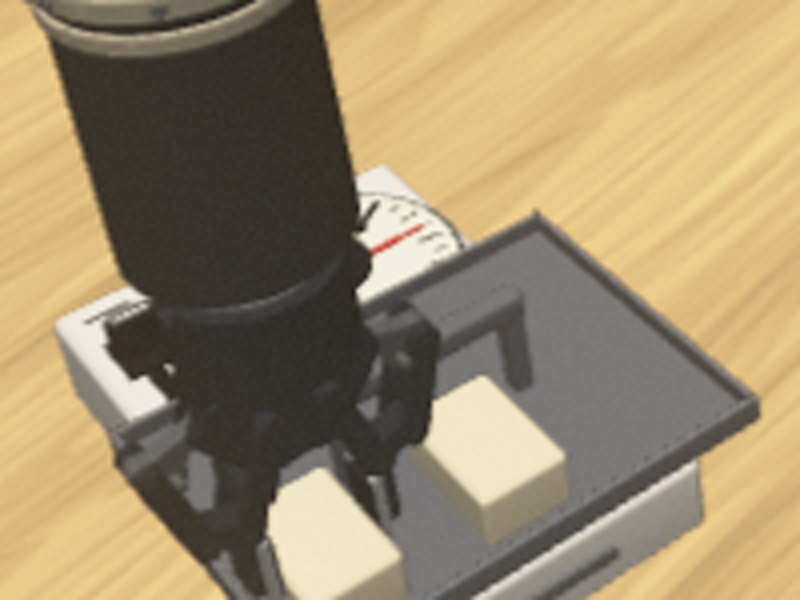

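Run:
```python
from h import *
leave()
T=snap("top");ss=soaps(T)
for s in ss: print(np.round(s,4))
# next: middle soap (x~.43,y~.31)
s=min(ss,key=lambda q:q[0]);print("pick",s)
pick(s);place(2)
```

```text
[ 0.5407  0.3094 29.3111 69.8067 44.0981]
[ 0.429   0.3132  9.0868 70.0922 43.5981]
[  0.4787   0.4347 -74.2051  70.0229  43.8634]
pick (0.42903290405273437, 0.3131715087890625, 9.086806297302246, 70.0921859741211, 43.59809112548828)
hit False
clamp t62.3 [0.4293 0.3136 0.0379] [-1.799e+02 -1.000e-01  9.100e+00] F [-1.1 -0.   5.8] w0.523
lift t63.3 [0.4287 0.313  0.1988] [1.799e+02 1.000e-01 9.100e+00] F [-0.1  0.8 -1.7] w0.522
above slot t65.3 [ 0.6296 -0.2231  0.2001] [-180.    -0.   -13.4] F [ 0.   0.9 -1.4] w0.524
hit False
down t66.7 [ 0.6294 -0.2242  0.1146] [180.   -0.  -13.4] F [-0.1 -0.  -0. ] w0.528
```

View pics/p2.png

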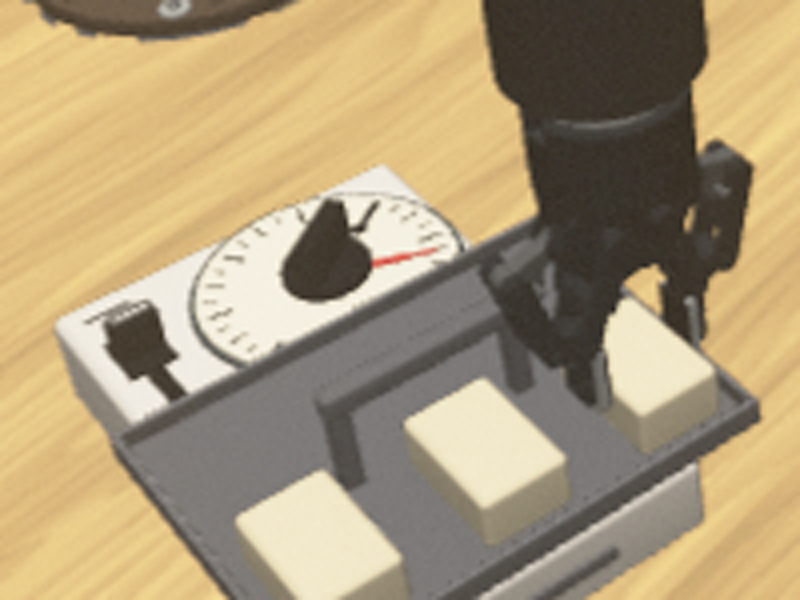

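Run:
```python
from h import *
leave()
T=snap("top");ss=soaps(T)
for s in ss: print(np.round(s,4))
s=max(ss,key=lambda q:q[0]);print("pick",s)
pick(s);place(3)
```

```text
[ 0.5404  0.3089 27.8463 69.827  43.6121]
[  0.4787   0.4347 -74.8448  69.6645  44.3096]
pick (0.540408056640625, 0.30887063598632813, 27.846317291259766, 69.82697296142578, 43.61209487915039)
hit False
clamp t71.2 [0.5408 0.3093 0.038 ] [-1.80e+02 -1.00e-01  2.79e+01] F [-0.9 -0.8  5.5] w0.520
lift t72.2 [0.5401 0.3088 0.1986] [1.80e+02 1.00e-01 2.78e+01] F [ 0.1  0.3 -1.1] w0.525
above slot t74.5 [ 0.504  -0.3374  0.2   ] [-180.    -0.   -13.4] F [ 0.3  0.8 -0.6] w0.522
hit False
down t75.9 [ 0.5034 -0.3381  0.1131] [180.   -0.  -13.5] F [-1.   0.9 -0.3] w0.525
```

View pics/p3.png

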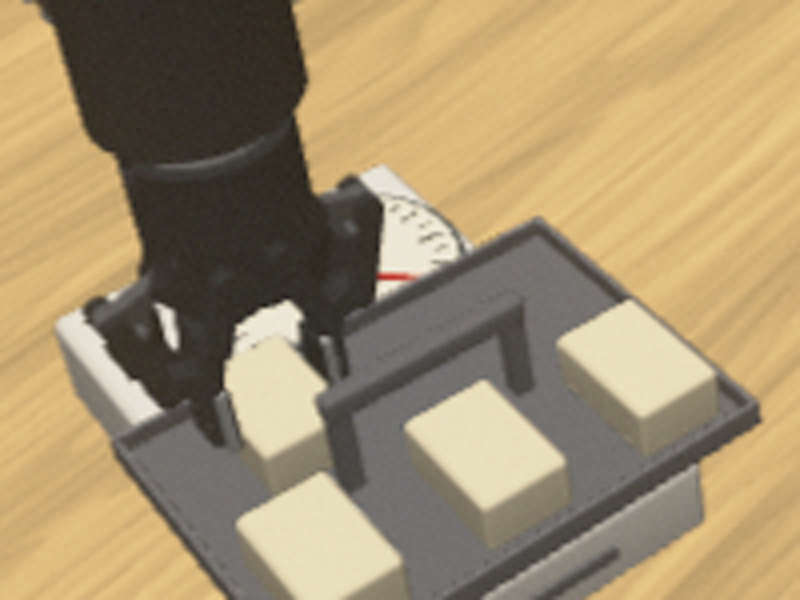

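Run:
```python
from h import *
leave()
T=snap("top");ss=soaps(T)
for s in ss: print(np.round(s,4))
assert len(ss)==1
s=ss[0]
a=np.radians(s[2]);sgn=np.sign(np.cos(a))
pick(s,off=(0,0) if False else (0,-.013 if np.cos(a)>0 else .013))
S=snap("scene");crop(S,230,80,430,230,4,"l4.png")
```

```text
[  0.479    0.4345 -75.2042  69.1786  43.8477]
hit False
clamp t81.2 [0.467  0.4319 0.0383] [-1.799e+02  1.000e-01 -7.520e+01] F [ 0.2 -0.   5.9] w0.525
lift t82.2 [0.4663 0.4313 0.1985] [ 1.799e+02 -1.000e-01 -7.520e+01] F [ 0.6  0.4 -1.5] w0.523
```

View pics/l4.png

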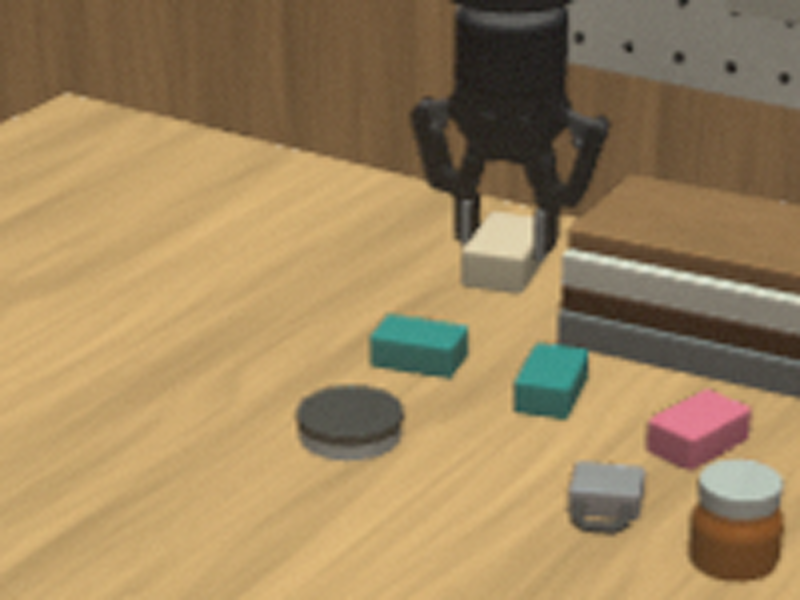

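The bar is held cleanly (crop (500,250)), and the padlock (605,490) and tin are undisturbed. Placing it.

Run:
```python
from h import *
place(4)
```

```text
above slot t84.6 [ 0.53   -0.2277  0.1999] [-180.     0.   -13.4] F [-0.7  0.4 -1.8] w0.527
hit False
down t86.0 [ 0.5296 -0.2281  0.1116] [180.    0.  -13.5] F [-0.3  0.1 -0.4] w0.525
```

View pics/p4.png

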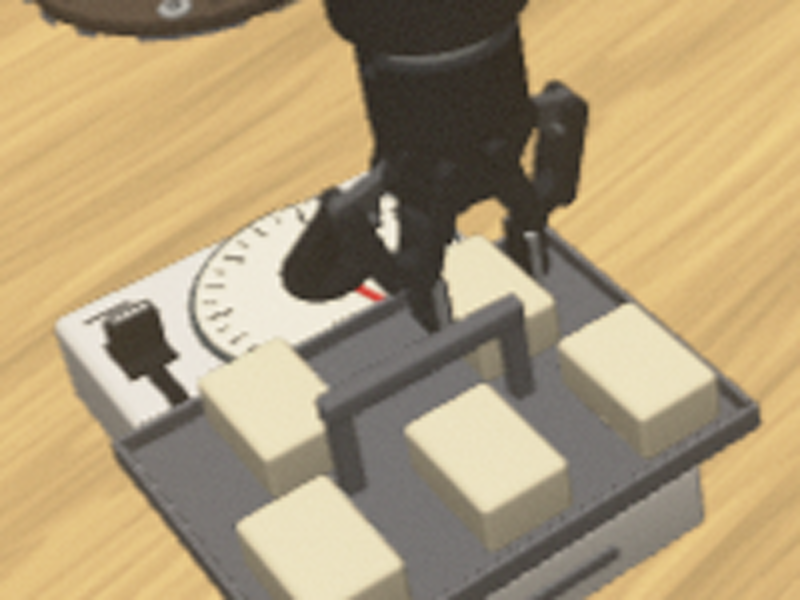

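Run:
```python
from h import *
leave();ctrl.goto([.35,.25,.3],[180,0,SY]);ctrl.sleep(1);st()
ims=[]
for i in range(4):
    T=ctrl.camera("top");ims.append(T["image"].astype(float))
np.savez("/tmp/top.npz",**T);np.save("/tmp/avg.npy",np.mean(ims,0));S=snap("scene")
print(soaps(T))
cv2.imwrite("pics/endT.png",T["image"][:,:,::-1]);crop(S,90,210,290,360,4,"endS.png");crop(T,390,190,520,340,4,"endTc.png")
from dial import *
a,r,u=unwrap(np.load("/tmp/avg.npy"),T,(-.1551,.0235),.0585)
o=cv2.resize(u[:,(a>.3)],None,fx=.8,fy=4)[::-1];cv2.imwrite("pics/unw2.png",np.clip(o,0,255).astype(np.uint8)[:,:,::-1])
red=np.clip(u[...,0]-u[...,1]-15,0,None);
for lo,hi in((.03,.036),(.036,.045),(.045,.058)):
    A=red[(r>lo)&(r<hi)].sum(0);A[(a<.5)]=0;print("red",(A@a/A.sum()).round(3))
dark=np.clip(110-u.max(-1),0,None);k=(r>.041)&(r<.05);B=dark[k].sum(0);B[(a<.5)|(a>1.4)]=0;print("dot",B@a/B.sum())
k=(r>.055)&(r<.063);B=dark[k].sum(0);B[(a<.8)|(a>1.05)]=0;print("mark",B@a/B.sum())
```

```text
t90.0 [0.35 0.25 0.3 ] [-180.     0.   -13.4] F [ 0.1  0.5 -0.3] w0.998
[]
red 2.929
red 2.926
red 2.928
dot 0.9349103245371222
mark 0.9227839801850921
```

View pics/endT.png

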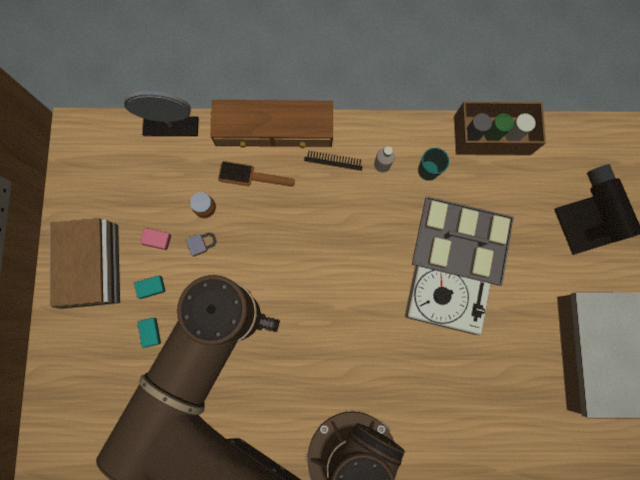

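View pics/endS.png

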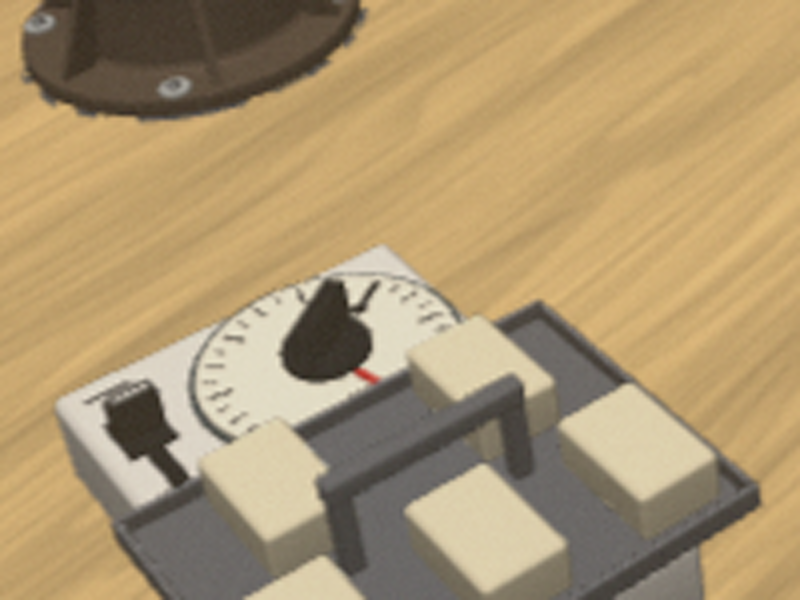

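View pics/endTc.png

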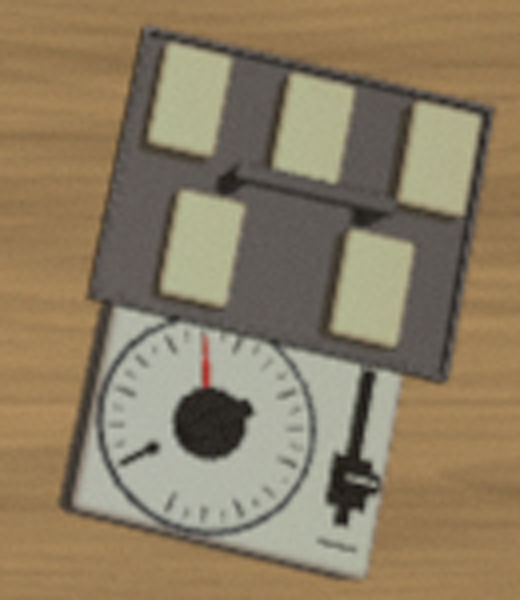

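The pointer stands 2.00 rad past the zero mark, which is 500 g for five bars. All five lie in the tray, and the bystanders are where they were in the picture. Handing in.

```bash
python3 -c "
from workcell import ctrl
print(ctrl.sign_off())"
```

```text
the job is handed in; nothing more can be done
None
```

The job is done and handed in at about 90 s of the 210 s allowed. The transport lock is fully out, the tray is on the platform, the dial is zeroed on the tray, and all five soap bars lie in the tray.

- **Lock:** the first pull stopped on what may only have been sideways grip force. I gripped it again and pulled to 16 N; it moved only 0.6 mm, so it is at the front stop.
- **Tray:** the overhead camera puts it within about 2 mm of the platform's centre and within 0.5° of the scale's yaw, with its long side along the platform's. The side camera read up to about 6 mm off, but it also read the empty platform about 4 mm off, so I trusted the overhead view.
- **Zero mark:** set with the empty tray on. Zero mark and pointer tip both read about 0.92 rad, agreeing to about 0.01 rad.
- **Soap:** one bar was knocked about 2.5 cm aside, towards the padlock, before I reached it. I found it again and gripped it off-centre to stay clear of the padlock. No grip slipped.
- **Final reading:** the pointer stands at 2.93 rad and the zero mark at 0.92 rad. The difference of 2.00 rad is 500 g, the weight of five bars.
- **Other things on the shelf:** everything visible in the last overhead picture was where it started. The tin was hidden behind the arm in that picture. It looked undisturbed when I lifted the last bar beside it, and I did not check it again.

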